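Put the forming stakes away in the roll-top bench store

ROBOT

A 6-joint arm with a two-finger parallel gripper is mounted at the origin on the work surface. World frame = base frame: x ahead of the robot, y to its left, z up, the work surface at z = 0. Lengths are in m, angles in rad, forces in N, time in s.
With the tool pointing down it reaches from about 0.375 to 0.9 m from the base axis. Payload 3.1 kg.
Tool frame: the origin (TCP) lies between the finger pads; the fingertips stand 11 mm ahead of it and the grasp point (between the pads) lies 8 mm behind it; z points along the fingers, y is the line along which they close (so a half turn about z gives the same grasp; the last joint's range is limited). The gripper opens to 87 mm and grips with 3 to 60 N. Pads are 19 mm wide; open, the fingers measure 117 mm over their backs; the gripper's body (75 mm by 190 mm) begins 51 mm behind the grasp point.
Start: joints at [-0.178, 0.527, 1.433, -0, 1.181, -0.178], TCP at [0.625, 0, 0.234] pointing down, gripper open.
Joint ranges: [-3.08, 3.08], [-0.75, 2.2], [0.22, 2.44], [-1.43, 4.57], [0, 2.65], [-2.85, 2.85]. Speed limits (rad/s): [2.79, 2.79, 3.14, 3.14, 3.14, 3.14].

INTERFACE

Orientations are given as a unit quaternion [x, y, z, w].
In Python, from rig import robot gives the robot as it stands.
- The arm moves only by the tool move_arm, never from a script. Its argument "moves" is text: rows parted by semicolons, each of 7 numbers parted by spaces: the shift along the tool's x, y, z in units of 100 mm (1.0 is 100 mm), then the turn, a rotation vector about the tool's x, y, z in units of 90 degrees (1.0 is 90 degrees), then the opening, from 0 (shut) to 1 (fully open). A call has 1 to 12 rows; each row is the pose to reach, as a shift and turn from the pose commanded when the call began, along the tool's axes at that moment; what a row does not reach only later rows make up. A row lasts 1/10 s, in which the tool goes at most 50 mm and 8.59 degrees, less where a joint would pass 70% of its speed; a pose out of reach is approached as far as the arm can. A call with a number of a shift or a turn outside -1 to 1 is refused whole. A call with a gripper value outside its range is refused whole. The fingers move at their own pace and stop on an object; "squeeze" is the grip in N (left out, the last holds). Time passes only in rows, so rows that repeat a pose let the fingers close. It gives the time, the measured TCP pose, the force, the opening and the grip force at its end, in the units of the state.
- robot.get_obs(): the state, without advancing time (a new reading comes with each control period).
- robot.camera(name): name is "scene" or "side" or "wrist"; returns a dict with "image" (384x512x3 uint8, red, green, blue), "intrinsics" (3x3 intrinsics, pixels), "dist_coeffs" ([k1, k2, p1, p2, k3] as OpenCV has them; the pictures are not rectified), "extrinsics" (4x4, takes a point from world to camera coordinates). Camera axes: x right, y up, looking along -z (the intrinsics and any distortion apply to the point x, -y, -z); pixel columns grow to the right and rows downward; lengths in m; the calibration is good to about 2 mm. A picture is of the moment at which its call begins. There is no depth.
- robot.hand_in(): hands the job in; it is judged then, once.
The state is a dict: "time": time; "q": joint angles; "joint_velocities": joint speeds; "joint_torque": joint torques, N m; "position": TCP position; "tool_rot": TCP orientation; "ft_force": force on the tool from outside, world axes, zero at the start; "moment": the same for the moment, N m; "grip_width": finger opening in m; "grip_force": force on a finger pad.
Only numpy, scipy, OpenCV 4.12 (cv2) and the standard library are available. Lean on these libraries where they do the work, as an engineer would, in place of code of your own. Each camera call takes 0.05 s, during which the arm holds its last target. There are 200 camera calls.

TASK

Put every forming stake that stands loose on the goldsmith's bench away in the roll-top store. Roll the tambour shutter up, lower each stake through the gap in the middle of the store's slotted rack and slide it sideways until its whole foot is under the lips - domed stakes to the side marked by the round brass plate, square-headed stakes to the side marked by the square plate - and when all are in, roll the shutter fully shut again. Leave the other things on the bench where they are.

Things in the scene. Friction and masses are not known exactly. Their poses are not given: they have to be found in the camera images.
- store: Pale wood roll-top store fixed on the bench, 394 mm wide (y), front = its -x, to the robot. Origin on the bench, z up. Half-round cheeks (|y| 185 to 197 mm) rise to z=172 mm; a hood covers the back from x=+60 mm; a front sill at x=-136 to -124 mm is 50 mm high; in front a flat apron 12 mm high runs to x=-200 mm. With the shutter at 1.5 rad or more the rack inside is reached from straight above.
- rack_gap (a point): Middle of the store's steel rack, on the channel floor (store frame x=-55, y=0, z=12 mm). The channel runs straight along the store's y, 60 mm wide between walls 14 mm high. Within 40 mm of this point along y there are no lips: feet go in here (80 x 60 mm). Farther out, lips 14 to 19 mm above the floor overhang the channel, leaving a slot 30 mm wide for the stems.
- rack_end_left (a point): Inner face of the channel's end stop, top edge, at store y=+165 mm (x=-55, z=26 mm). Each half of the rack has room for two stakes: a foot against the stop has its axis at |y|=139 mm, the next is then at 87 mm or less. A foot is wholly under the lips when its axis is at least 66 mm from the rack's middle.
- rack_end_right (a point): The same at the other end, store y=-165 mm (x=-55, z=26 mm).
- shutter (a joint): Tambour shutter of wooden slats rolling about the line x=0, z=30 mm of the store (parallel to its y), outer radius 135 mm. 0 rad = fully shut; grows as it rolls up and back, to 1.6 rad. Starts shut or ajar, stays wherever it is left; 3 to 10 N at the knob moves it.
- shutter_knob (a point): Centre of the shutter's brass knob: a cylinder 26 mm across, 24 mm long, lying along the store's y at y=0, on a stalk 12 mm wide. In the store's frame it is at x = -160 mm * cos(a), z = 30 mm + 160 mm * sin(a), a = 0.349 rad + joint value. Pinched from above across its flat ends (along y) it can turn between the fingers as the shutter rolls.
- tag_round: Round brass plate, 46 mm across and 7 mm thick, fixed flat on the store's apron in front of one half of the rack (at y=+115 or -115 mm in the store's frame): the domed stakes belong in the half on this side. Origin at its underside.
- tag_square: Square brass plate, 44 x 44 x 7 mm, fixed flat on the apron on the other side (y=-115 or +115 mm): the square-headed stakes belong in the half on this side. Origin at its underside.
- dome1_mid (a point): Loose steel forming stake, 95 mm tall, standing on the bench: a heavy round foot flange 52 mm across and 9 mm thick, a stem 18 mm across, on top a domed round head 38 mm across (straight-sided 65 to 81 mm above the underside, rounded above). The point is on the axis half-way up, 47.5 mm above the underside; z is up. About 0.45 kg. May be absent.
- dome2_mid (a point): Loose steel forming stake, 95 mm tall, standing on the bench: a heavy round foot flange 52 mm across and 9 mm thick, a stem 18 mm across, on top a domed round head 38 mm across (straight-sided 65 to 81 mm above the underside, rounded above). The point is on the axis half-way up, 47.5 mm above the underside; z is up. About 0.45 kg. May be absent.
- flat1_mid (a point): Loose steel forming stake, 95 mm tall, standing on the bench: a heavy round foot flange 52 mm across and 9 mm thick, a stem 18 mm across, on top a flat square head, 36 x 36 mm, from 65 to 95 mm above the underside; x and y are square to its sides. The point is on the axis half-way up, 47.5 mm above the underside; z is up. About 0.45 kg. May be absent.
- flat2_mid (a point): Loose steel forming stake, 95 mm tall, standing on the bench: a heavy round foot flange 52 mm across and 9 mm thick, a stem 18 mm across, on top a flat square head, 36 x 36 mm, from 65 to 95 mm above the underside; x and y are square to its sides. The point is on the axis half-way up, 47.5 mm above the underside; z is up. About 0.45 kg. May be absent.
Things that resemble listed ones, but are neither listed nor needed, are in the scene too. What is shaped like the part that bears flat1_mid but brown or red is not meant.

How it is judged:
On the way, in this order (a step that is already met when the one before it is completed fails the run):
1. the shutter is rolled up (at least 1.3 rad) (value of joint shutter above 1.3 rad), for 0.2 s.
2. every stake present stands in the rack with its whole foot under the lips on its proper side (x of dome1_mid in the frame of store between -0.064 and -0.046 m and z of dome1_mid in the frame of store between 0.054 and 0.067 m and angle between each of dome1_mid, dome2_mid, flat1_mid, flat2_mid's own z axis and vertical below 0.12 rad and ((y of tag_round in the frame of store above 0 m and y of dome1_mid in the frame of store between 0.064 and 0.15 m) or (y of tag_round in the frame of store below 0 m and y of dome1_mid in the frame of store between -0.15 and -0.064 m)) and x of dome2_mid in the frame of store between -0.064 and -0.046 m and z of dome2_mid in the frame of store between 0.054 and 0.067 m and ((y of tag_round in the frame of store above 0 m and y of dome2_mid in the frame of store between 0.064 and 0.15 m) or (y of tag_round in the frame of store below 0 m and y of dome2_mid in the frame of store between -0.15 and -0.064 m)) and x of flat1_mid in the frame of store between -0.064 and -0.046 m and z of flat1_mid in the frame of store between 0.054 and 0.067 m and ((y of tag_square in the frame of store above 0 m and y of flat1_mid in the frame of store between 0.064 and 0.15 m) or (y of tag_square in the frame of store below 0 m and y of flat1_mid in the frame of store between -0.15 and -0.064 m)) and x of flat2_mid in the frame of store between -0.064 and -0.046 m and z of flat2_mid in the frame of store between 0.054 and 0.067 m and ((y of tag_square in the frame of store above 0 m and y of flat2_mid in the frame of store between 0.064 and 0.15 m) or (y of tag_square in the frame of store below 0 m and y of flat2_mid in the frame of store between -0.15 and -0.064 m))), for 0.3 s.
3. the shutter is rolled fully shut (within 0.06 rad) (value of joint shutter below 0.06 rad), for 0.2 s.
At the end, for the whole second after the job is handed in: Each stake present is upright and at rest in the channel, axis 64 to 150 mm from its middle (foot under the lips) and within 9 mm of its centre line, domed on the round plate's side, square on the square plate's; the shutter is shut to within 0.06 rad (all of step 2 and value of joint shutter below 0.06 rad and linear speed of each of dome1, dome2, flat1, flat2 below 0.02 m/s); the robot touches nothing.
It fails at once if another thing on the bench is moved more than 50 mm (distance of any of blank, bangle, hammer, jar, driver, brush, ring_clamp from where it was at the start of the episode above 0.05 m).
Of dome1, dome2, flat1, flat2 only 3 to 4 are there at a start; the rules pass over those that are not, and their reading is None.
At some moment in a run one of dome1, dome2, flat1, flat2 may be knocked a few centimetres aside while the robot is not near it.
It also fails if it takes over 210 s, if anything falls off the work surface, if the arm or the gripper's body presses on something with over 40 N, if the wrist force passes 120 N, or if a joint passes its speed limit or range.

## Working session

There is one attempt and no reset: what is moved stays moved. The work goes in short steps, Python scripts to look and compute and a tool call to move; the robot and the scene stay as the last step left them, time stands still between calls to the robot, and variables do not carry over. Pictures are saved under pics/ and viewed, at most 14 in all, crops included, and the job is handed in when it is done.

Besides the shell and the picture viewer there is one more tool, called after ">>>" as name(argument=value, ...), one argument or row to a line, values as JSON. move_arm: Moves the arm, as the interface text tells. Shifts and turns lie within -1 to 1; 1 stands for 100 mm of shift or 90 degrees of turn. Its arguments: {"type":"object","properties":{"moves":{"type":"string"},"squeeze":{"type":"number"}},"required":["moves"]}

```bash
mkdir -p pics; ls
cat > h.py <<'E'
import numpy as np, cv2
from rig import robot
from scipy.spatial.transform import Rotation as R
def snap(name,fn=None):
    c=robot.camera(name)
    if fn: cv2.imwrite('pics/'+fn,c['image'][:,:,::-1])
    return c
def ray(c,u,v):
    K=np.array(c['intrinsics']);d=np.array(c['dist_coeffs'])
    p=cv2.undistortPoints(np.array([[[u,v]]],float),K,d)[0,0]
    E=np.array(c['extrinsics']);Rm=E[:3,:3];o=-Rm.T@E[:3,3]
    return o,Rm.T@np.array([p[0],-p[1],-1])
def atz(c,u,v,z):
    o,d=ray(c,u,v);return o+d*(z-o[2])/d[2]
def proj(c,P):
    E=np.array(c['extrinsics']);q=(E[:3,:3]@np.atleast_2d(P).T).T+E[:3,3]
    q=q*[1,-1,-1]
    return cv2.projectPoints(q,np.zeros(3),np.zeros(3),np.array(c['intrinsics']),np.array(c['dist_coeffs']))[0][:,0]
E
python3 - <<'E'
from h import *
import pickle
cs={}
ims=[]
for n in ['scene','side','wrist']:
    cs[n]=snap(n,n+'0.png');e=np.array(cs[n]['extrinsics']);print(n,-e[:3,:3].T@e[:3,3],-e[2,:3])
pickle.dump(cs,open('c0.pkl','wb'))
for n in ['scene','side']:
    cv2.imwrite('pics/%s0b.png'%n,cv2.resize(cs[n]['image'][:,:,::-1],(800,600),interpolation=cv2.INTER_CUBIC))
print(robot.get_obs())
E
```

```text
pics
scene [ 0.53875192 -0.4502893   0.89047802] [-0.01671992  0.57576071 -0.81744728]
side [-0.18119584  0.02462225  1.07751117] [ 0.55432943  0.09524085 -0.82683013]
wrist [0.62545542 0.07751734 0.38399038] [-8.87895593e-04 -2.83910707e-01 -9.58850313e-01]
{'time': 0.15, 'q': array([-1.78531586e-01,  5.28242988e-01,  1.43360057e+00,  2.45262330e-06,
        1.18136127e+00, -1.78531229e-01]), 'joint_velocities': array([ 1.11306747e-03, -1.92117818e-03, -3.81020343e-03, -1.88130553e-03,
        5.43537719e-05, -9.54433000e-04]), 'joint_torque': array([ 9.14956272e-04, -4.40429199e+01, -1.76841742e+01,  6.33679633e-02,
        5.52540855e-02, -1.06930895e-04]), 'position': array([6.24472194e-01, 1.05645511e-04, 2.32804680e-01]), 'tool_rot': array([ 7.07107008e-01,  7.07106095e-01, -4.58777180e-04, -6.62798301e-04]), 'ft_force': array([-0.33372956, -0.07056007,  0.09177926]), 'moment': array([ 0.01023144, -0.00901988, -0.01505942]), 'grip_force': 0.0, 'grip_width': 0.08734617020276653}
```

View pics/scene0b.png

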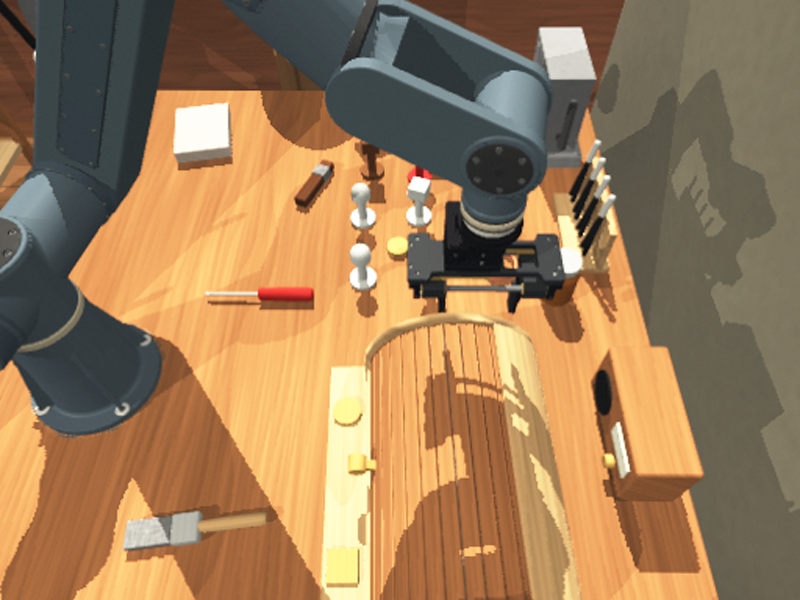

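View pics/side0b.png

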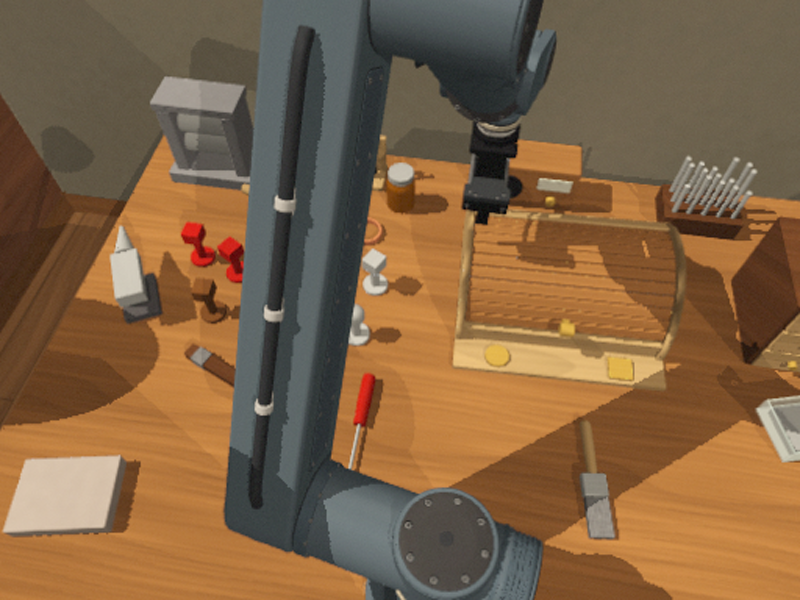

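Scene view (800x600 pixels): white domed stakes have their feet at (363,218) and (363,280), and a white square one at (419,216). The lookalikes are a brown square at (371,165) and reds near (420,175). The store's round plate is at (348,410), the knob at (357,463) and the square plate at (343,566). In the side view the domes sit partly behind the arm. The round plate is at (497,355), the square one at (620,368) and the knob at (567,328).

Run:
```python
from h import *
import pickle
cs=pickle.load(open('c0.pkl','rb'))
s=cs['scene'];k=.64
def f(n,u,v,z):print(n,atz(cs[n],u*k,v*k,z).round(4))
print('tags');
f('scene',348,410,.019);f('scene',343,566,.019);f('side',497,355,.019);f('side',620,368,.019)
print('domes foot top');f('scene',363,218,.009);f('scene',363,280,.009);f('scene',419,216,.009)
print('heads');f('scene',361,193,.08);f('scene',361,256,.08);f('scene',420,186,.095)
f('side',374,263,.095);f('side',375,287,.009)
def tri(a,b):
    o1,d1=ray(s,a[0]*k,a[1]*k);o2,d2=ray(cs['side'],b[0]*k,b[1]*k)
    t=np.linalg.lstsq(np.c_[d1,-d2],o2-o1,rcond=None)[0];print('knob',o1+d1*t[0],o2+d2*t[1])
tri((357,463),(567,328))
im=s['image'][:,:,::-1]
a=cv2.resize(im[95:200,180:400],None,fx=3.6,fy=3.6,interpolation=cv2.INTER_CUBIC)
cv2.imwrite('pics/crop1.png',a[:600,:800])
cv2.imwrite('pics/wrist0b.png',cv2.resize(cs['wrist']['image'][:,:,::-1],(800,600)))
```

```text
tags
scene [ 0.4338 -0.0666  0.019 ]
scene [ 0.4433 -0.2966  0.019 ]
side [ 0.4319 -0.0671  0.019 ]
side [ 0.4424 -0.2958  0.019 ]
domes foot top
scene [0.4337 0.3597 0.009 ]
scene [0.4424 0.2016 0.009 ]
scene [0.5485 0.3658 0.009 ]
heads
scene [0.4347 0.36   0.08  ]
scene [0.4436 0.2026 0.08  ]
scene [0.5495 0.3643 0.095 ]
side [0.5532 0.1918 0.095 ]
side [0.5565 0.1929 0.009 ]
knob [ 0.46156553 -0.18044068  0.09982384] [ 0.46171081 -0.18024148  0.09987764]
```

View pics/crop1.png

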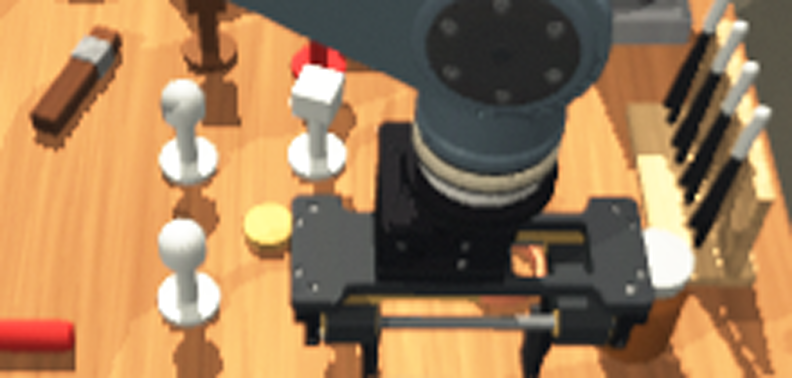

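View pics/wrist0b.png

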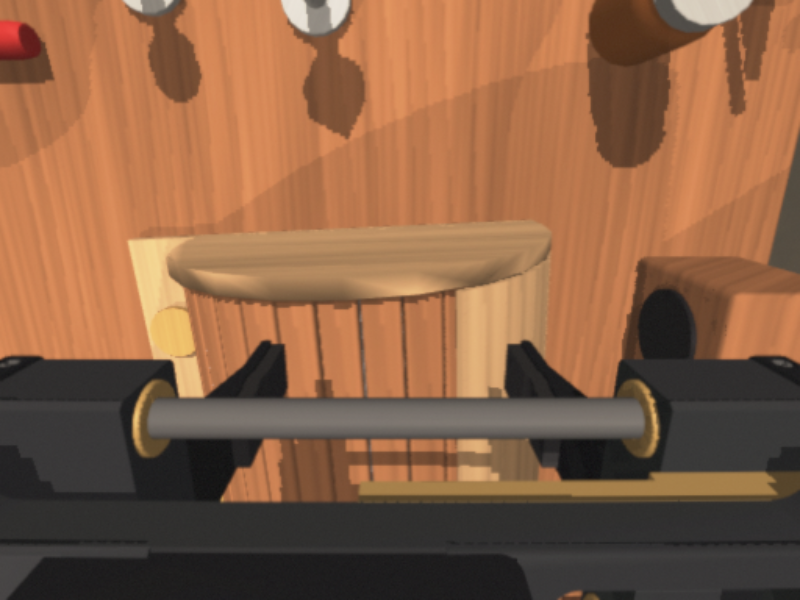

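Close crop: two white domes with feet at (188,160) and (188,298), and a white square one at (317,155). The brown and red pieces behind are lookalikes. The wrist view shows two more white feet, at (152,0) and (318,20). So the side-view square at (0.555, 0.193) is a fourth stake, hidden from the scene camera by the gripper. All four are present.

I'll open the shutter first: move over the knob and turn the fingers along the store's y.

>>> move_arm(
  moves="-0.45 -0.4 0 0 0 0 0.6; -0.9 -0.815 0 0 0 0 0.6; -0.9 -0.815 0 0 0 0 0.6; -0.9 -0.815 0 0 0 0 0.6",
)

```text
time: 0.55
position: [0.5412, -0.0917, 0.2333]
tool_rot: [0.708, 0.706, -0.001, -0.001]
ft_force: [0.7, 0.0, 0.1]
grip_width: 0.0625
grip_force: 0.0
```

>>> move_arm(
  moves="-0.45 -0.4 0 0 0 0 0.6; -0.9 -0.815 0 0 0 0 0.6; -0.9 -0.815 0 0 0 0 0.6; -0.9 -0.815 0 0 0 0 0.6",
)

```text
time: 0.95
position: [0.4612, -0.1813, 0.2335]
tool_rot: [0.708, 0.706, -0.0, -0.0]
ft_force: [1.2, -0.1, 0.4]
grip_width: 0.0524
grip_force: 0.0
```

>>> move_arm(
  moves="0 0 0 0 0 -1 0.6; 0 0 0 0 0 -1 0.6; 0 0 0 0 0 -1 0.6; 0 0 0 0 0 -1 0.6; 0 0 0 0 0 -1 0.6; 0 0 0 0 0 -1 0.6; 0 0 0 0 0 -1 0.6; 0 0 0 0 0 -1 0.6; 0 0 0 0 0 -1 0.6; 0 0 0 0 0 -1 0.6; 0 0 0 0 0 -1 0.6; 0 0 0 0 0 -1 0.6",
)

```text
time: 2.15
position: [0.4634, -0.1789, 0.2336]
tool_rot: [-0.001, 1.0, 0.0, 0.001]
ft_force: [0.2, 1.0, 0.3]
grip_width: 0.0523
grip_force: 0.0
```

>>> move_arm(
  moves="0 0 0 0 0 -0.027 0.6; 0 0 0 0 0 -0.027 0.6; 0 0 0 0 0 -0.027 0.6",
)

```text
time: 2.45
position: [0.4626, -0.1794, 0.2335]
tool_rot: [-0.021, 1.0, 0.0, 0.0]
ft_force: [0.9, 0.5, -0.5]
grip_width: 0.0524
grip_force: 0.0
```

```bash
cat >> h.py <<'E'
YAW=0.043
O=np.array([.6054,-.1741,0]);
def S(p): return R.from_euler('z',YAW).apply(np.array(p,float))+O   # store->world
def to(P):  # shift in move units from measured tool to world point P (TCP)
    o=robot.get_obs();r=R.from_quat(o['tool_rot']);return (r.inv().apply(np.array(P)-o['position'])*10).round(3)
E
python3 - <<'E'
from h import *
o=robot.get_obs();print(o['position'],R.from_quat(o['tool_rot']).as_matrix().round(4),o['q'].round(2),o['time'])
print('knob',to([.4616,-.1803,.0999+.005-.008]))
cs={n:snap(n) for n in ['scene','side']}
import pickle;pickle.dump(cs,open('c1.pkl','wb'))
s=cs['scene']['image'][:,:,::-1]
a=cv2.resize(s[85:205,190:390],(800,480),interpolation=cv2.INTER_CUBIC)
cv2.imwrite('pics/crop2.png',a)
E
```

```text
[ 0.46256137 -0.17944725  0.23352299] [[-9.991e-01 -4.140e-02  3.000e-04]
 [-4.140e-02  9.991e-01  2.000e-04]
 [-3.000e-04  2.000e-04 -1.000e+00]] [-0.6   0.35  1.75  0.    1.04 -2.21] 2.45
knob [ 0.01  -0.008  1.366]
```

View pics/crop2.png

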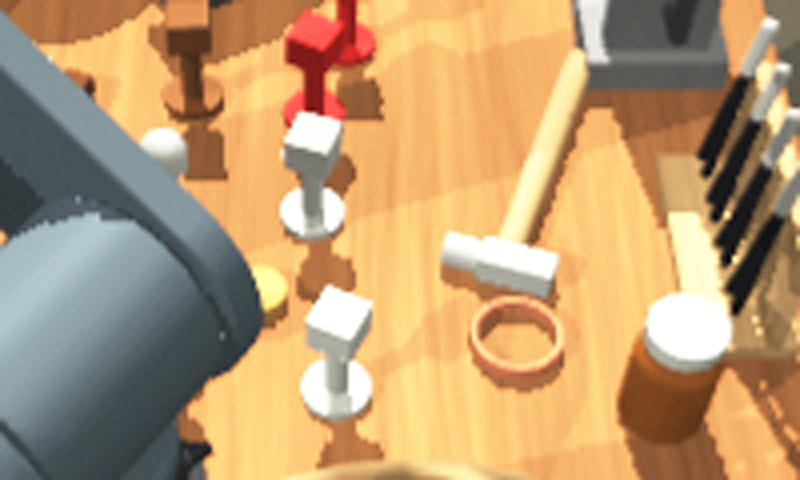

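The crop shows both white square stakes: tops near (314,133) and (340,317), feet at (312,212) and (336,388). The reds and browns are set apart behind them. Now I'll pinch the knob.

>>> move_arm(
  moves="0 0 0.4 0 0 0 0.6; 0 0 0.8 0 0 0 0.6; 0 0 0.8 0 0 0 0.6",
)

```text
time: 2.85
position: [0.4589, -0.1779, 0.1497]
tool_rot: [-0.021, 1.0, 0.003, -0.004]
ft_force: [-1.1, 0.4, 1.3]
grip_width: 0.0523
grip_force: 0.0
```

>>> move_arm(
  moves="0 0 0.3 0 0 0 0.6; 0 0 0.56 0 0 0 0.6; 0 0 0.56 0 0 0 0.6; 0 0 0.56 0 0 0 0.2; 0 0 0.56 0 0 0 0.2; 0 0 0.56 0 0 0 0.2; 0 0 0.56 0 0 0 0.2; 0 0 0.56 0 0 0 0.2",
  squeeze=25,
)

```text
time: 3.65
position: [0.4623, -0.1795, 0.0984]
tool_rot: [-0.021, 1.0, 0.0, 0.001]
ft_force: [1.7, 4.6, 3.9]
grip_width: 0.0238
grip_force: 25.0
```

Run:
```python
from h import *
import pickle
o=robot.get_obs();print(o['position'],o['ft_force'],o['grip_width'])
c=pickle.load(open('c1.pkl','rb'))['scene']
for q in ([(305,112),(343,122),(328,155),(284,148)],[(330,287),(372,312),(355,347),(307,323)]):
    w=np.array([atz(c,190+u/4,85+v/4,.095)[:2] for u,v in q]);print(w.round(4),w.mean(0));
    for i in range(4):
        d=w[(i+1)%4]-w[i];print(np.linalg.norm(d),np.degrees(np.arctan2(d[1],d[0])))
a0=.452
for a in np.linspace(a0,1.87,9):print((10*np.array([.16*(np.cos(a)-np.cos(a0)),0,-.16*(np.sin(a)-np.sin(a0))])).round(3), a)
for a in [.8,1.2,1.55]: print(a)
```

```text
[ 0.46232946 -0.17949264  0.09836855] [1.7134348  4.61202108 3.88885618] 0.023839675970588472
[[0.5417 0.3902]
 [0.5706 0.3795]
 [0.559  0.3446]
 [0.5261 0.3518]] [0.54937726 0.36652308]
0.03080774020938291 -20.36401093621755
0.036795010581604434 -108.37746040841506
0.03368061466949514 167.71556846021576
0.04152586520160222 67.89300041519661
[[0.5596 0.2166]
 [0.5883 0.1944]
 [0.5762 0.1639]
 [0.5437 0.1845]] [0.56694618 0.1898368 ]
0.036291756011659106 -37.69411781584721
0.03280672826312723 -111.81479530137875
0.03842573034946989 147.72011894381632
0.03587285348669624 63.5808511393403
[ 0.  0. -0.] 0.452
[-0.146  0.    -0.243] 0.6292500000000001
[-0.332  0.    -0.456] 0.8065
[-0.553  0.    -0.633] 0.9837500000000001
[-0.802  0.    -0.769] 1.161
[-1.071  0.    -0.858] 1.3382500000000002
[-1.351  0.    -0.899] 1.5155
[-1.634  0.    -0.889] 1.6927500000000002
[-1.911  0.    -0.83 ] 1.87
0.8
1.2
1.55
```

Knob held, width 23.8 mm. Rolling the shutter up along its arc.

>>> move_arm(
  moves="-0.07 0 -0.12 0 0 0 0.2; -0.146 0 -0.243 0 0 0 0.2; -0.235 0 -0.353 0 0 0 0.2; -0.332 0 -0.456 0 0 0 0.2; -0.438 0 -0.55 0 0 0 0.2; -0.553 0 -0.633 0 0 0 0.2; -0.675 0 -0.706 0 0 0 0.2; -0.802 0 -0.769 0 0 0 0.2; -0.802 0 -0.769 0 0 0 0.2",
)

```text
time: 4.55
position: [0.5394, -0.1759, 0.1748]
tool_rot: [-0.022, 1.0, 0.001, -0.004]
ft_force: [-6.0, 0.9, 6.6]
grip_width: 0.0238
grip_force: 25.0
```

>>> move_arm(
  moves="-0.134 0 -0.048 0 0 0 0.2; -0.269 0 -0.089 0 0 0 0.2; -0.408 0 -0.114 0 0 0 0.2; -0.549 0 -0.13 0 0 0 0.2; -0.69 0 -0.13 0 0 0 0.2; -0.832 0 -0.12 0 0 0 0.2; -0.92 0 -0.107 0 0 0 0.2; -1 0 -0.09 0 0 0 0.2; -1 0 -0.09 0 0 0 0.2",
)

```text
time: 5.45
position: [0.6432, -0.1712, 0.1856]
tool_rot: [-0.021, 1.0, 0.0, 0.001]
ft_force: [1.2, 2.9, 7.1]
grip_width: 0.0235
grip_force: 25.0
```

>>> move_arm(
  moves="-0.06 0 0.013 0 0 0 0.2; -0.11 0 0.03 0 0 0 0.2; -0.154 0 0.044 0 0 0 0.2; -0.154 0 0.044 0 0 0 0.2; -0.154 0 0.044 0 0 0 0.2",
)

```text
time: 5.95
position: [0.6587, -0.1705, 0.1815]
tool_rot: [-0.021, 1.0, 0.0, 0.002]
ft_force: [0.8, 4.1, 8.5]
grip_width: 0.0242
grip_force: 25.0
```

>>> move_arm(
  moves="0 0 0 0 0 0 0.55; 0 0 0 0 0 0 0.55; 0 0 0 0 0 0 0.55; 0 0 -0.4 0 0 0 0.55; 0 0 -0.8 0 0 0 0.6; 0 0 -0.8 0 0 0 0.6",
)

```text
time: 6.55
position: [0.6607, -0.1734, 0.2655]
tool_rot: [-0.021, 1.0, -0.003, 0.006]
ft_force: [1.0, -1.4, 0.8]
grip_width: 0.0507
grip_force: 0.0
```

>>> move_arm(
  moves="0.18 0.5 0 0 0 0 0.7; 0.36 1 0 0 0 0 0.7; 0.36 1 0 0 0 0 0.7; 0.36 1 0 0 0 0 0.7",
)

```text
time: 6.95
position: [0.6163, -0.0718, 0.2586]
tool_rot: [-0.022, 1.0, 0.0, -0.001]
ft_force: [-0.0, -0.5, 1.1]
grip_width: 0.0604
grip_force: 0.0
```

>>> move_arm(
  moves="0.18 0.5 0 0 0 0 0.7; 0.36 1 0 0 0 0 0.7; 0.36 1 0 0 0 0 0.7; 0.36 1 0 0 0 0 0.7",
)

```text
time: 7.35
position: [0.5774, 0.0251, 0.259]
tool_rot: [-0.022, 1.0, -0.0, 0.0]
ft_force: [0.1, -0.5, -0.3]
grip_width: 0.0612
grip_force: 0.0
```

>>> move_arm(
  moves="0.18 0.5 0 0 0 0 0.7; 0.36 1 0 0 0 0 0.7; 0.36 1 0 0 0 0 0.7; 0.36 1 0 0 0 0 0.7; 0.36 1 0 0 0 0 0.7",
)

```text
time: 7.85
position: [0.5386, 0.1216, 0.2591]
tool_rot: [-0.021, 1.0, -0.001, 0.001]
ft_force: [0.4, 0.0, -0.1]
grip_width: 0.0607
grip_force: 0.0
```

Run:
```python
from h import *
import pickle
cs={n:snap(n) for n in ['scene','side','wrist']}
pickle.dump(cs,open('c2.pkl','wb'))
o=robot.get_obs();print(o['position'],o['time'])
g=lambda n:cs[n]['image'][:,:,::-1].copy()
def dots(im,c,P):
    for u,v in proj(c,P): 
        cv2.circle(im,(int(round(u*2)),int(round(v*2))),2,(255,0,255),-1)
P=[S([-.055,y,.012]) for y in (-.04,0,.04)]+[S([-.055,y,.026]) for y in (-.165,.165)]+[S([-.04,y,.031]) for y in (-.165,.165,-.04,.04)]+[S([-.070,y,.031]) for y in (-.165,.165,-.04,.04)]
out=[]
for n,(u0,v0,w,h) in {'scene':(200,220,200,164),'side':(270,120,190,140)}.items():
    im=cv2.resize(g(n),None,fx=2,fy=2,interpolation=cv2.INTER_CUBIC);dots(im,cs[n],P)
    out.append(cv2.resize(im[2*v0:2*(v0+h),2*u0:2*(u0+w)],(400,300)))
w=cv2.resize(g('wrist'),(400,300)); sd=cv2.resize(g('side'),(400,300))
cv2.imwrite('pics/m2.png',np.vstack([np.hstack(out),np.hstack([w,sd])]))
```

```text
[0.53800251 0.12170437 0.25899053] 8.0
```

View pics/m2.png

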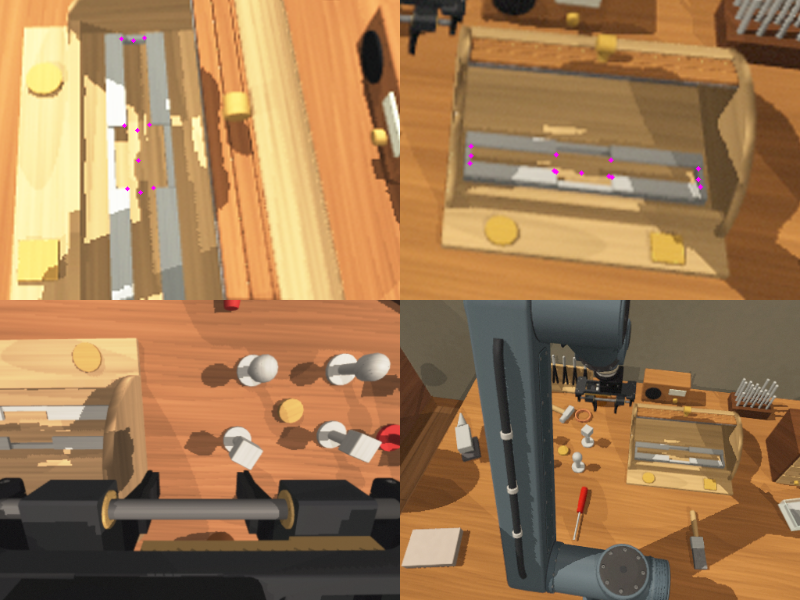

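The montage shows the projected rack points lying on the real slot edges in both the scene and side views, so the store frame is good. The shutter is open (knob up). The wrist view at lower left shows all four white stakes: domes near (250,372) and (342,368), flats near (237,440) and (331,436), with a yellow blank at (291,411).

Run:
```python
from h import *
import pickle
c=pickle.load(open('c2.pkl','rb'))['wrist']
im=c['image'][:,:,::-1]
cv2.imwrite('pics/w2.png',cv2.resize(im[60:220,270:512],(786,520),interpolation=cv2.INTER_CUBIC))
```

```text
(no output)
```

View pics/w2.png

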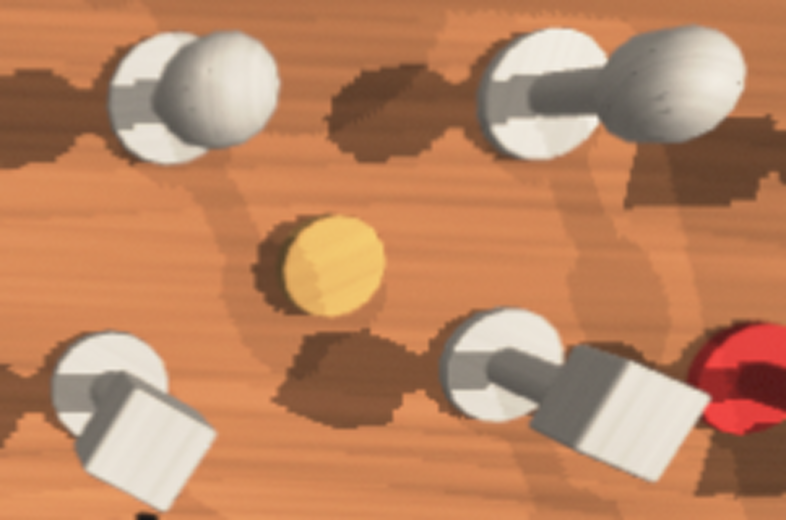

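Crop of the wrist view: dome feet centred at (172,98) and (543,94), flat feet at (110,390) and (503,365). The flats' top corners are readable.

Run:
```python
from h import *
import pickle
c=pickle.load(open('c2.pkl','rb'))['wrist'];k=3.25
A=lambda u,v,z:atz(c,270+u/k,60+v/k,z)
for n,u,v in [('dN',172,98),('dF',543,94),('fN',110,390),('fF',503,365)]: print(n,A(u,v,.009).round(4))
for q in ([(137,374),(216,433),(165,510),(85,467)],[(633,358),(710,398),(656,481),(578,447)]):
    w=np.array([A(u,v,.095)[:2] for u,v in q]);print(w.mean(0).round(4))
    for i in range(4):
        d=w[(i+1)%4]-w[i];print(round(np.linalg.norm(d),4),np.degrees(np.arctan2(d[1],d[0])).round(1)%90)
```

```text
dN [0.4416 0.2099 0.009 ]
dF [0.4332 0.3623 0.009 ]
fN [0.5661 0.1958 0.009 ]
fF [0.5473 0.3698 0.009 ]
[0.5639 0.1956]
0.0365 56.0
0.0337 63.6
0.0343 63.2
0.0383 66.5
[0.5473 0.371 ]
0.034 67.1
0.0338 70.6
0.0339 69.7
0.0353 70.69999999999999
```

Run:
```python
from h import *
import pickle
c=pickle.load(open('c1.pkl','rb'))['scene']
A=lambda u,v,z:atz(c,190+u/4,85+v/4,z).round(4)
print('fN foot',A(336,388,.009),'fF',A(312,212,.009)); print('bangle',A(517,340,.005))
w=pickle.load(open('c2.pkl','rb'));cam=w['wrist']
# check wrist extrinsic bias: round tag and blank
print('tag wrist',atz(cam,87*1.28,57*1.28,.019),'expect',S([-.168,.115,.019]))
o=robot.get_obs();print(o['position'],to([.565,.193,.1]))
```

```text
fN foot [0.5656 0.1922 0.009 ] fF [0.548  0.3668 0.009 ]
bangle [0.7025 0.2409 0.005 ]
tag wrist [ 0.4320504  -0.06499496  0.019     ] expect [ 0.43261182 -0.06642808  0.019     ]
[0.53800251 0.12170437 0.25899053] [-0.297  0.702  1.59 ]
```

>>> move_arm(
  moves="-0.15 0.35 0 0 0 0.1 0.85; -0.302 0.711 0 0 0 0.333 0.85; -0.302 0.711 0 0 0 0.333 0.85; -0.302 0.711 0 0 0 0.333 0.85; -0.302 0.711 0 0 0 0.333 0.85; -0.302 0.711 0 0 0 0.333 0.85",
)

```text
time: 8.6
position: [0.5644, 0.1949, 0.2589]
tool_rot: [0.238, 0.971, -0.0, 0.0]
ft_force: [0.5, -0.0, 0.0]
grip_width: 0.074
grip_force: 0.0
```

>>> move_arm(
  moves="0 0 0.45 0 0 0 0.85; 0 0 0.9 0 0 0 0.85; 0 0 0.9 0 0 0 0.85; 0 0 0.9 0 0 0 0.85; 0 0 0.9 0 0 0 0.85",
)

```text
time: 9.1
position: [0.5659, 0.1958, 0.1714]
tool_rot: [0.238, 0.971, 0.001, 0.002]
ft_force: [-0.2, 0.6, 0.9]
grip_width: 0.0738
grip_force: 0.0
```

Run:
```python
from h import *
print(to([.5655,.1925,.072]), robot.get_obs()['position'])
```

```text
[-0.008 -0.034  0.994] [0.56586682 0.19579445 0.17141144]
```

>>> move_arm(
  moves="0 -0.03 0.4 0 0 0 0.85; 0 -0.03 0.8 0 0 0 0.85; 0 -0.03 0.98 0 0 0 0.85; 0 -0.03 0.98 0 0 0 0.85; 0 -0.03 0.98 0 0 0 0.85; 0 -0.03 0.98 0 0 0 0.3; 0 -0.03 0.98 0 0 0 0.3; 0 -0.03 0.98 0 0 0 0.3; 0 -0.03 0.98 0 0 0 0.3; 0 -0.03 0.98 0 0 0 0.3; 0 -0.03 0.98 0 0 0 0.3",
  squeeze=40,
)

```text
time: 10.2
position: [0.5636, 0.1938, 0.0715]
tool_rot: [0.238, 0.971, 0.001, 0.001]
ft_force: [-0.1, 3.3, 2.2]
grip_width: 0.0356
grip_force: 39.7
```

>>> move_arm(
  moves="0 0 -0.3 0 0 0 0.3; 0 0 -0.6 0 0 0 0.3; 0 0 -1 0 0 0 0.3; 0 0 -1 0 0 0 0.3; 0 0 -1 0 0 0 0.3",
)

```text
time: 10.7
position: [0.5619, 0.1929, 0.1705]
tool_rot: [0.238, 0.971, -0.0, -0.0]
ft_force: [0.3, 0.9, -5.8]
grip_width: 0.0359
grip_force: 39.7
```

>>> move_arm(
  moves="0 0 -0.5 0 0 0 0.3; 0 0 -1 0 0 0 0.3; 0 0 -1 0 0 -0.1 0.3; 0 0 -1 0 0 -0.333 0.3; 0 0 -1 0 0 -0.333 0.3; 0 0 -1 0 0 -0.333 0.3; 0 0 -1 0 0 -0.333 0.3; 0 0 -1 0 0 -0.333 0.3; 0 0 -1 0 0 -0.333 0.3; 0 0 -1 0 0 -0.333 0.3",
)

```text
time: 11.7
position: [0.5623, 0.1931, 0.2704]
tool_rot: [-0.021, 1.0, -0.0, -0.001]
ft_force: [0.5, -1.1, -4.4]
grip_width: 0.0355
grip_force: 39.7
```

Run:
```python
from h import *
import pickle
o=robot.get_obs();p=o['position'];print(p,o['grip_width'],R.from_quat(o['tool_rot']).as_matrix().round(3).tolist())
cs={n:snap(n) for n in ['scene','side','wrist']};pickle.dump(cs,open('c3.pkl','wb'))
r=R.from_quat(o['tool_rot'])
axis=[p+r.apply([0,0,h]) for h in (.072-.009,.072-.065)]
rim=[p+r.apply([.026*np.cos(t),.026*np.sin(t),.072]) for t in np.arange(0,6.28,.4)]
tiles=[]
for n in cs:
    uv=proj(cs[n],np.array(axis+rim));u,v=uv[0];print(n,uv[:2])
    im=cv2.resize(cs[n]['image'][:,:,::-1],None,fx=4,fy=4,interpolation=cv2.INTER_CUBIC)
    for a,b in uv: cv2.circle(im,(int(a*4),int(b*4)),2,(255,0,255),-1)
    x0=int(np.clip(u*4-133,0,2048-266));y0=int(np.clip(v*4-200,0,1536-400));tiles.append(cv2.resize(im[y0:y0+400,x0:x0+266],(266,400)))
cv2.imwrite('pics/g3.png',np.hstack(tiles))
```

```text
[0.56226614 0.1930873  0.27038555] 0.035461596296425195 [[-0.999, -0.042, -0.001], [-0.042, 0.999, -0.0], [0.001, -0.0, -1.0]]
scene [[274.50606045 135.01810748]
 [275.12180622 118.69658393]]
side [[238.34656196 141.63308092]
 [237.6958631  127.93736208]]
wrist [[253.80391327 203.51653676]
 [254.10861049 234.7630793 ]]
```

View pics/g3.png

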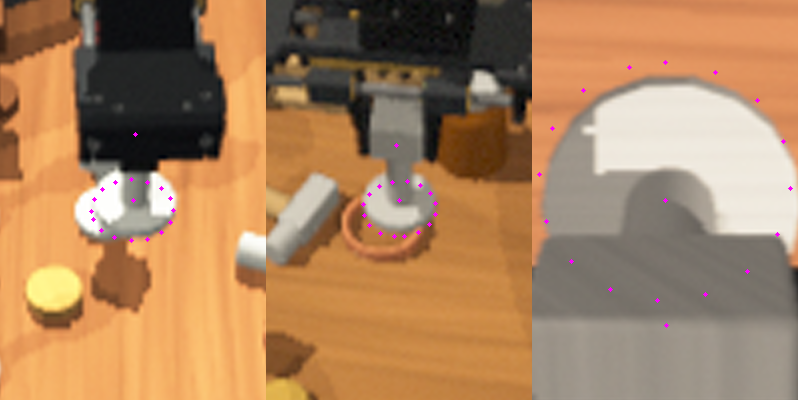

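The tiles show the held foot against the ring predicted for a centred grasp. The foot sits a few mm toward +X: in the side tile its bottom edge is at 228 against 237 for the ring, and in the wrist tile its top is at 77 against 62. I'll fit the offset.

```bash
cat >> h.py <<'E'
def rims(p,r,dx,dy,H):
    t=np.arange(0,6.28,.05);q=[]
    off=np.array([dx,dy,0])
    for h in (H,H-.009): q+= [p+off+r.apply([.026*np.cos(a),.026*np.sin(a),h]) for a in t]
    return np.array(q)
E
python3 - <<'E'
from h import *
import pickle
cs=pickle.load(open('c3.pkl','rb'))
o=robot.get_obs();p=np.array([.56226614,.1930873,.27038555]);r=R.from_quat(o['tool_rot'])
ctr={'scene':(274.50606045,135.01810748),'side':(238.34656196,141.63308092),'wrist':(253.80391327,203.51653676)}
off={'scene':0,'side':266,'wrist':532}
for dx in (0,.003,.006):
  for H in (.072,.068):
    s=''
    for n in cs:
        uv=proj(cs[n],rims(p,r,dx,0,H));u,v=ctr[n]
        x0=int(u*4-133);y0=int(v*4-200)
        a=uv*4-[x0-off[n],y0]; s+=f" {n} x{a[:,0].min():.0f}-{a[:,0].max():.0f} y{a[:,1].min():.0f}-{a[:,1].max():.0f}"
    print(dx,H,s)
E
```

```text
0 0.072  scene x92-175 y170-241 side x363-436 y173-237 wrist x535-796 y63-320
0 0.068  scene x92-175 y165-237 side x362-436 y169-233 wrist x532-798 y67-328
0.003 0.072  scene x96-180 y170-241 side x364-437 y170-234 wrist x534-795 y77-333
0.003 0.068  scene x96-180 y165-237 side x363-437 y166-230 wrist x532-797 y82-342
0.006 0.072  scene x101-184 y170-241 side x364-438 y167-230 wrist x534-794 y92-346
0.006 0.068  scene x101-185 y165-237 side x364-438 y163-227 wrist x532-796 y97-355
```

Run:
```python
from h import *
t=S([-.0575,0,.270]);print(t,to(t), to(S([-.0575,0,.0855])))
```

```text
[ 0.54795315 -0.17657174  0.27      ] [ 0.301 -3.688  0.01 ] [ 0.301 -3.688  1.855]
```

>>> move_arm(
  moves="0.02 -0.2 0 0 0 0 0.3; 0.04 -0.5 0 0 0 0 0.3; 0.08 -0.95 0 0 0 0 0.3; 0.08 -0.95 0 0 0 0 0.3",
)

```text
time: 12.25
position: [0.5587, 0.0927, 0.2713]
tool_rot: [-0.019, 1.0, -0.002, -0.0]
ft_force: [1.2, 1.1, -5.0]
grip_width: 0.0356
grip_force: 39.9
```

>>> move_arm(
  moves="0.02 -0.3 0 0 0 0 0.3; 0.04 -0.6 0 0 0 0 0.3; 0.08 -0.95 0 0 0 0 0.3; 0.08 -0.95 0 0 0 0 0.3",
)

```text
time: 12.65
position: [0.555, -0.0015, 0.2714]
tool_rot: [-0.019, 1.0, -0.002, 0.0]
ft_force: [0.9, 1.0, -4.2]
grip_width: 0.0354
grip_force: 39.9
```

>>> move_arm(
  moves="0.02 -0.3 0 0 0 0 0.3; 0.04 -0.6 0 0 0 0 0.3; 0.08 -0.95 0 0 0 0 0.3; 0.08 -0.95 0 0 0 0 0.3",
)

```text
time: 13.05
position: [0.5514, -0.0967, 0.2715]
tool_rot: [-0.019, 1.0, -0.002, 0.001]
ft_force: [0.3, 1.3, -5.5]
grip_width: 0.0358
grip_force: 39.9
```

>>> move_arm(
  moves="0.03 -0.4 0 0 0 0 0.3; 0.06 -0.84 0 0 0 0 0.3; 0.06 -0.84 0 0 0 0 0.3; 0.06 -0.84 0 0 0 0 0.3; 0.06 -0.84 0.3 0 0 0 0.3; 0.06 -0.84 0.7 0 0 0 0.3; 0.06 -0.84 1 0 0 0 0.3; 0.06 -0.84 1 0 0 0 0.3; 0.06 -0.84 1 0 0 0 0.3; 0.06 -0.84 1 0 0 0 0.3",
)

```text
time: 14.05
position: [0.55, -0.1769, 0.1732]
tool_rot: [-0.022, 1.0, -0.001, 0.002]
ft_force: [0.6, -0.3, -4.7]
grip_width: 0.0359
grip_force: 40.0
```

Run:
```python
from h import *
import pickle
o=robot.get_obs();print(to(S([-.0575,0,.0855])),o['position'],o['ft_force'])
cs={n:snap(n) for n in ['scene','side']}
tiles=[]
p=o['position'];r=R.from_quat(o['tool_rot'])
for n in cs:
    uv=proj(cs[n],np.vstack([rims(p,r,.0025,0,.072)[:126:8], [S([x,y,.026]) for x in (-.085,-.025) for y in (-.04,.04)],[S([x,y,.012]) for x in (-.085,-.025) for y in (-.04,.04)]]));u,v=uv[0]
    im=cv2.resize(cs[n]['image'][:,:,::-1],None,fx=4,fy=4,interpolation=cv2.INTER_CUBIC)
    for a,b in uv: cv2.circle(im,(int(a*4),int(b*4)),2,(255,0,255),-1)
    x0=int(np.clip(u*4-200,0,2048-400));y0=int(np.clip(v*4-220,0,1536-440));tiles.append(im[y0:y0+440,x0:x0+400])
cv2.imwrite('pics/g4.png',np.hstack(tiles))
```

```text
[0.024 0.006 0.876] [ 0.54999985 -0.1768641   0.17315778] [ 0.60277495 -0.25279642 -4.67004966]
```

View pics/g4.png

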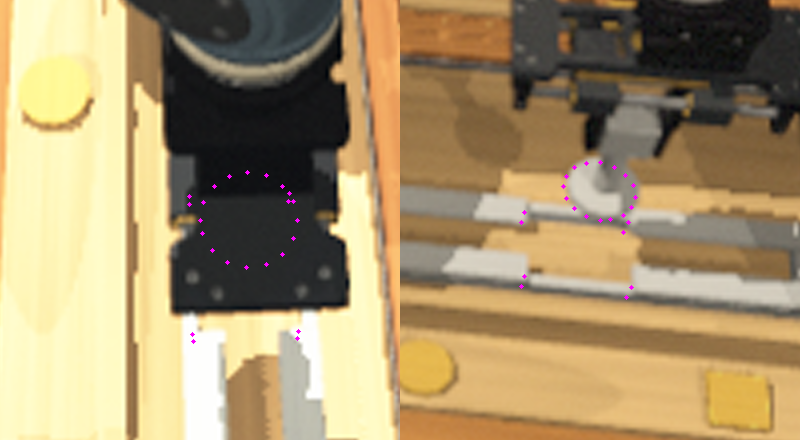

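The view fits: the predicted foot ring lies on the foot, and the gap points lie on the lips' ends in both views. Lowering.

>>> move_arm(
  moves="0.02 0 0.2 0 0 0 0.3; 0.02 0 0.4 0 0 0 0.3; 0.02 0 0.55 0 0 0 0.3; 0.02 0 0.65 0 0 0 0.3; 0.02 0 0.72 0 0 0 0.3; 0.02 0 0.77 0 0 0 0.3; 0.02 0 0.81 0 0 0 0.3; 0.02 0 0.85 0 0 0 0.3; 0.02 0 0.85 0 0 0 0.3; 0.02 0 0.85 0 0 0 0.3",
)

```text
time: 15.15
position: [0.5541, -0.1785, 0.0923]
tool_rot: [-0.02, 1.0, -0.003, 0.009]
ft_force: [6.5, 5.0, 17.6]
grip_width: 0.0358
grip_force: 40.0
```

Run:
```python
from h import *
o=robot.get_obs();print(to(S([-.0575,-.08,.0855])),o['position'],o['ft_force'])
```

```text
[ 0.059 -0.778  0.071] [ 0.55412693 -0.17850493  0.09226433] [ 6.48761032  4.98798262 17.57023441]
```

Run:
```python
from h import *
o=robot.get_obs();print(o['moment'],o['ft_force'],R.from_quat(o['tool_rot']).as_rotvec(),R.from_quat(o['tool_rot']).as_matrix()[:,2])
cs={n:snap(n) for n in ['side','wrist']}
tiles=[]
p=o['position'];r=R.from_quat(o['tool_rot'])
for n in cs:
    uv=proj(cs[n],np.vstack([rims(p,r,.0025,0,.072)[:126:8], [S([x,y,.026]) for x in (-.085,-.025) for y in (-.04,.04)]]));u,v=uv[:16].mean(0)
    im=cv2.resize(cs[n]['image'][:,:,::-1],None,fx=5,fy=5,interpolation=cv2.INTER_CUBIC)
    for a,b in uv: cv2.circle(im,(int(a*5),int(b*5)),2,(255,0,255),-1)
    x0=int(np.clip(u*5-200,0,2560-400));y0=int(np.clip(v*5-250,0,1920-500));tiles.append(im[y0:y0+500,x0:x0+400])
cv2.imwrite('pics/g5.png',np.hstack(tiles))
```

```text
[ 1.30593229 -0.87526589 -0.15346434] [ 6.48761032  4.98798262 17.57023441] [-0.06172424  3.12272381 -0.00861291] [ 0.01835134 -0.00515304 -0.99981832]
```

View pics/g5.png

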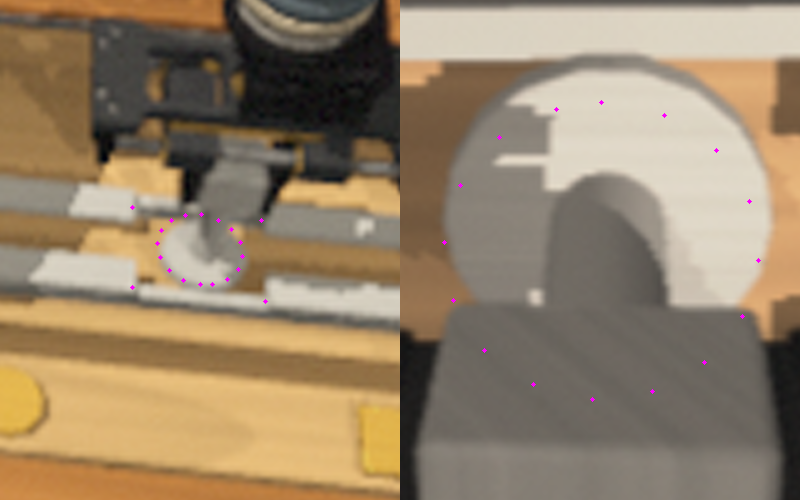

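The foot caught the front wall and pivoted in the grip. In the wrist tile its rim (top at y=55) overlaps the front wall at 58. I'll lift slightly, move 9 mm toward the back and lower again.

>>> move_arm(
  moves="0 0 -0.08 0 0 0 0.3; -0.05 0 -0.12 0 0 0 0.3; -0.09 0 -0.12 0 0 0 0.3; -0.09 0 -0.1 0 0 0 0.3; -0.09 0 -0.07 0 0 0 0.3; -0.09 0 -0.04 0 0 0 0.3; -0.09 0 0 0 0 0 0.3; -0.09 0 0 0 0 0 0.3",
)

```text
time: 16.05
position: [0.5597, -0.1768, 0.089]
tool_rot: [-0.02, 1.0, -0.001, 0.005]
ft_force: [4.0, 5.1, 12.6]
grip_width: 0.0358
grip_force: 40.0
```

Run:
```python
from h import *
o=robot.get_obs();print(to(S([-.055,0,.0835])),o['position'],o['ft_force'],o['moment'])
```

```text
[0.093 0.007 0.054] [ 0.55973815 -0.17683083  0.0890022 ] [ 3.96164147  5.10643683 12.58634034] [ 1.22694367 -0.67017668 -0.17358205]
```

>>> move_arm(
  moves="0 0 0 0 0 0 0.6; 0 0 0 0 0 0 0.6; 0 0 0 0 0 0 0.6; 0 0 0 0 0 0 0.6",
)

```text
time: 16.45
position: [0.5546, -0.1765, 0.0855]
tool_rot: [-0.021, 1.0, 0.0, -0.001]
ft_force: [-0.8, -1.1, 0.7]
grip_width: 0.0511
grip_force: 0.0
```

Run:
```python
from h import *
o=robot.get_obs();print(o['position'],o['ft_force'],o['moment'])
cs={n:snap(n) for n in ['side','wrist']}
tiles=[]
from scipy.spatial.transform import Rotation as R
p=S([-.055,0,.012]);r=R.from_euler('x',0)
for n in cs:
    uv=proj(cs[n],np.vstack([rims(p,r,0,0,0)[:126:8],rims(p,r,0,0,.009)[:126:8], [S([x,y,.026]) for x in (-.085,-.025) for y in (-.04,.04)]]));u,v=uv[:16].mean(0)
    im=cv2.resize(cs[n]['image'][:,:,::-1],None,fx=5,fy=5,interpolation=cv2.INTER_CUBIC)
    for a,b in uv: cv2.circle(im,(int(a*5),int(b*5)),2,(255,0,255),-1)
    x0=int(np.clip(u*5-200,0,2560-400));y0=int(np.clip(v*5-250,0,1920-500));tiles.append(im[y0:y0+500,x0:x0+400])
cv2.imwrite('pics/g6.png',np.hstack(tiles))
```

```text
[ 0.55458277 -0.17649065  0.08552082] [-0.79739024 -1.06575657  0.68852312] [0.08066807 0.00032696 0.0019213 ]
```

View pics/g6.png

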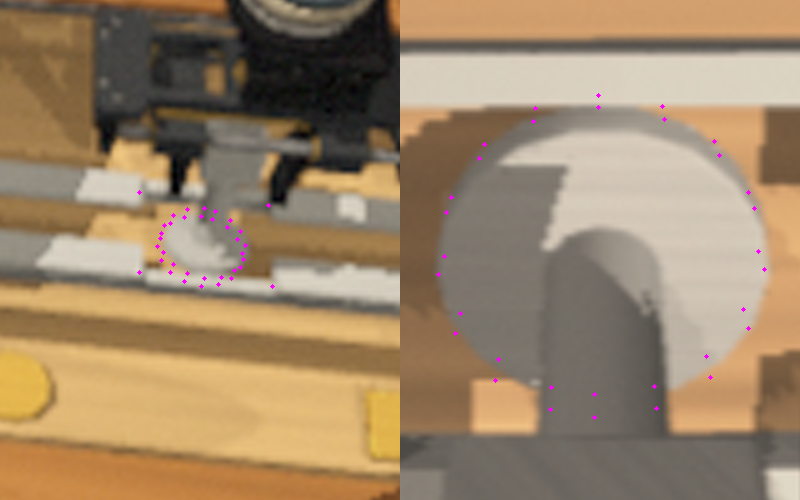

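The foot sits against the front wall (wrist tile rim 105–388, foreshortened) and may be tilted with its front edge up. I'll check this numerically.

Run:
```python
from h import *
cs={n:snap(n) for n in ['side','wrist']}
p0=S([-.055,0,.012])
W={}
for n in cs:
    uv=proj(cs[n],rims(p0,R.from_euler('x',0),0,0,0)[:126:8]);u,v=uv.mean(0)
    W[n]=(int(np.clip(u*5-200,0,2160)),int(np.clip(v*5-250,0,1420)))
t=np.arange(0,6.28,.05)
for th in (0,.1,.2,.27):
  for xc in (-.059,-.055):
    s=''
    base=np.array([xc,0,.012+.026*np.sin(th)])
    for n in cs:
      for h in (0,.009):
        q=R.from_euler('y',th).apply(np.c_[.026*np.cos(t),.026*np.sin(t),0*t+h])+base   # +th about y: front(-x) up
        a=proj(cs[n],np.array([S(k) for k in q]))*5-W[n]
        s+=f" {n}{h} x{a[:,0].min():.0f}-{a[:,0].max():.0f} y{a[:,1].min():.0f}-{a[:,1].max():.0f}"
    print(th,xc,s.replace('wrist',' W'))
```

```text
0 -0.059  side0 x158-243 y222-292 side0.009 x161-246 y214-284  W0 x43-360 y71-374  W0.009 x37-366 y82-395
0 -0.055  side0 x158-242 y216-286 side0.009 x161-246 y208-279  W0 x44-359 y96-396  W0.009 x38-365 y108-418
0.1 -0.059  side0 x159-244 y222-287 side0.009 x162-247 y213-278  W0 x42-361 y78-373  W0.009 x36-368 y96-400
0.1 -0.055  side0 x159-243 y216-282 side0.009 x161-247 y207-273  W0 x42-361 y103-395  W0.009 x37-367 y122-422
0.2 -0.059  side0 x160-245 y222-282 side0.009 x162-248 y212-272  W0 x40-363 y87-371  W0.009 x34-369 y111-402
0.2 -0.055  side0 x159-244 y217-277 side0.009 x162-247 y207-267  W0 x41-362 y113-393  W0.009 x35-368 y138-424
0.27 -0.059  side0 x160-245 y223-279 side0.009 x163-248 y212-268  W0 x39-365 y95-369  W0.009 x33-370 y123-403
0.27 -0.055  side0 x160-245 y218-273 side0.009 x163-248 y207-262  W0 x39-364 y121-390  W0.009 x34-370 y150-425
```

It is tilted about 0.23 rad with its front edge on the wall. I'll regrip at the head, lift, pitch the tool back to upright it and re-centre.

>>> move_arm(
  moves="-0.05 0 0 0 0 0 0.6; -0.1 0 0 0 0 0 0.6; -0.1 0 0 0 0 0 0.6; -0.1 0 0 0 0 0 0.3; -0.1 0 0 0 0 0 0.3; -0.1 0 0 0 0 0 0.3; -0.1 0 0 0 0 0 0.3; -0.1 0 0 0 0 0 0.3; -0.1 0 -0.2 0 0 0 0.3; -0.1 0 -0.4 0 0 0 0.3; -0.1 0 -0.4 0 0 0 0.3",
)

```text
time: 17.75
position: [0.5664, -0.1767, 0.1275]
tool_rot: [-0.021, 1.0, -0.001, 0.002]
ft_force: [0.6, -0.4, -5.2]
grip_width: 0.0356
grip_force: 39.9
```

>>> move_arm(
  moves="0.07 0 0 0 -0.08 0 0.3; 0.14 0 0 0 -0.15 0 0.3; 0.14 0 0 0 -0.15 0 0.3; 0.14 0 0 0 -0.15 0 0.3; 0.14 0 0 0 -0.15 0 0.3",
)

```text
time: 18.25
position: [0.5528, -0.1775, 0.126]
tool_rot: [-0.021, 0.993, 0.002, 0.118]
ft_force: [0.8, -0.3, -5.1]
grip_width: 0.0354
grip_force: 39.9
```

Run:
```python
from h import *
o=robot.get_obs();print(o['position'],R.from_euler('z',-YAW).apply(o['position']-O),o['ft_force'],o['moment'],R.from_quat(o['tool_rot']).as_matrix()[:,2])
cs={n:snap(n) for n in ['side','wrist']}
p=o['position']+[0,0,-.0695];r=R.from_euler('x',0);tiles=[]
for n in cs:
    uv=proj(cs[n],np.vstack([rims(p,r,0,0,0)[:126:8],rims(p,r,0,0,.018)[126::8], [S([x,y,.026]) for x in (-.085,-.025) for y in (-.04,.04)]]));u,v=uv[:16].mean(0)
    im=cv2.resize(cs[n]['image'][:,:,::-1],None,fx=5,fy=5,interpolation=cv2.INTER_CUBIC)
    for a,b in uv: cv2.circle(im,(int(a*5),int(b*5)),2,(255,0,255),-1)
    x0=int(np.clip(u*5-200,0,2560-400));y0=int(np.clip(v*5-250,0,1920-500));tiles.append(im[y0:y0+500,x0:x0+400])
cv2.imwrite('pics/g7.png',np.hstack(tiles))
```

```text
[ 0.55280369 -0.17754044  0.12598972] [-0.05269559 -0.00117632  0.12598972] [ 0.83127953 -0.33637223 -5.14878216] [0.07896041 0.22798463 0.013968  ] [ 0.23388552  0.00871461 -0.97222509]
```

View pics/g7.png

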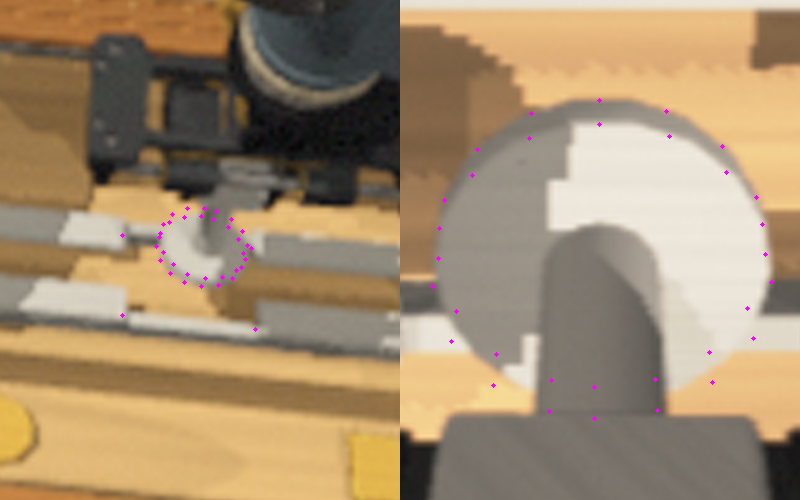

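The foot is upright now: its front rim matches at 100 and 122 in the wrist tile. Side-view dots suggest the rack sits about 2–3 mm farther back than modelled, so this x is right. Lowering gently.

>>> move_arm(
  moves="0.02 0 0.12 0 0 0 0.3; 0.045 0 0.22 0 0 0 0.3; 0.06 0 0.28 0 0 0 0.3; 0.07 0 0.33 0 0 0 0.3; 0.08 0 0.37 0 0 0 0.3; 0.088 0 0.405 0 0 0 0.3; 0.088 0 0.405 0 0 0 0.3; 0.088 0 0.405 0 0 0 0.3",
  squeeze=20,
)

```text
time: 19.15
position: [0.5522, -0.1767, 0.0848]
tool_rot: [-0.021, 0.993, 0.002, 0.118]
ft_force: [0.2, 1.1, -4.8]
grip_width: 0.0358
grip_force: 20.0
```

```bash
cat >> h.py <<'E'
def st():
    o=robot.get_obs();print('store',R.from_euler('z',-YAW).apply(o['position']-O).round(4),'F',o['ft_force'].round(1),'M',o['moment'].round(2),'z',R.from_quat(o['tool_rot']).as_matrix()[:,2].round(3),'w',round(o['grip_width'],4),o['time'])
E
python3 -c "
from h import *
st()"
```

```text
store [-0.0532 -0.0003  0.0848] F [ 0.2  1.1 -4.8] M [ 0.14  0.24 -0.05] z [ 0.234  0.01  -0.972] w 0.0358 19.15
```

In the channel without contact. Now onto the floor, then release and square the tool.

>>> move_arm(
  moves="0.006 0 0.025 0 0 0 0.3; 0.01 0 0.04 0 0 0 0.3; 0.01 0 0.04 0 0 0 0.3; 0.01 0 0.04 0 0 0 0.55; 0.01 0 0.04 0 0 0 0.55; 0.01 0 0.04 0 0 0 0.55; 0.01 0 0.03 0 0.08 0 0.55; 0.01 0 0.03 0 0.15 0 0.55; 0.01 0 0.03 0 0.15 0 0.55; 0.01 0 0.03 0 0.15 0 0.55",
)

```text
time: 20.15
position: [0.552, -0.1762, 0.0811]
tool_rot: [-0.022, 1.0, 0.0, 0.001]
ft_force: [0.1, -0.7, -0.1]
grip_width: 0.0479
grip_force: 0.0
```

```bash
python3 -c "
from h import *
st();print(to(S([-.053,0,.086])))"
```

```text
store [-0.0534  0.0002  0.0811] F [ 0.1 -0.7 -0.1] M [0.09 0.   0.03] z [ 0.002  0.001 -1.   ] w 0.0479 20.15
[-0.004 -0.002 -0.049]
```

>>> move_arm(
  moves="0 0 -0.03 0 0 0 0.55; 0 0 -0.03 0 0 0 0.3; 0 0 -0.03 0 0 0 0.3; 0 0 -0.03 0 0 0 0.3; 0 0 -0.03 0 0 0 0.3; 0 0 -0.05 0 0 0 0.3; 0 0 -0.05 0 0 0 0.3; 0 -0.1 -0.05 0 0 0 0.3; 0 -0.2 -0.05 0 0 0 0.3; 0 -0.2 -0.05 0 0 0 0.3",
  squeeze=30,
)

```text
time: 21.15
position: [0.5535, -0.199, 0.0864]
tool_rot: [-0.02, 1.0, -0.001, 0.001]
ft_force: [0.0, -0.1, -5.3]
grip_width: 0.0355
grip_force: 30.0
```

```bash
python3 -c "
from h import *
st()"
```

```text
store [-0.0529 -0.0227  0.0864] F [ 0.  -0.1 -5.3] M [ 0.09 -0.12 -0.02] z [ 0.002 -0.002 -1.   ] w 0.0355 21.15
```

>>> move_arm(
  moves="0 -0.1 0 0 0 0 0.3; 0 -0.2 0 0 0 0 0.3; 0 -0.3 0 0 0 0 0.3; 0 -0.4 0 0 0 0 0.3; 0 -0.5 0 0 0 0 0.3; 0 -0.58 0 0 0 0 0.3; 0 -0.58 0 0 0 0 0.3; 0 -0.58 0 0 0 0 0.3",
)

```text
time: 21.95
position: [0.5549, -0.2545, 0.0864]
tool_rot: [-0.021, 1.0, 0.0, -0.0]
ft_force: [0.4, -0.5, -4.7]
grip_width: 0.0357
grip_force: 30.0
```

```bash
python3 -c "
from h import *
st()"
```

```text
store [-0.0539 -0.0782  0.0864] F [ 0.4 -0.5 -4.7] M [ 0.2  -0.04 -0.03] z [-0.     0.001 -1.   ] w 0.0357 21.95
```

First flat is under the lips with no contact forces. Release, lift and go to the far flat.

>>> move_arm(
  moves="0 0 0.025 0 0 0 0.3; 0 0 0.025 0 0 0 0.3; 0 0 0.025 0 0 0 0.56; 0 0 0.025 0 0 0 0.56; 0 0 0.025 0 0 0 0.56; 0 0 -0.2 0 0 0 0.56; 0 0 -0.6 0 0 0 0.56; 0 0 -0.9 0 0 0 0.56; 0 0 -0.9 0 0 0 0.56",
)

```text
time: 22.85
position: [0.5581, -0.2565, 0.1815]
tool_rot: [-0.021, 1.0, -0.003, 0.004]
ft_force: [0.8, 0.2, 1.3]
grip_width: 0.0486
grip_force: 0.0
```

>>> move_arm(
  moves="0 0 -0.5 0 0 0 0.56; 0 0 -0.9 0 0 0 0.56; 0 0.3 -0.9 0 0 0 0.56; 0 0.75 -0.9 0 0 0 0.85; 0 1 -0.9 0 0 0 0.85",
)

```text
time: 23.35
position: [0.5498, -0.1519, 0.2659]
tool_rot: [-0.021, 1.0, 0.001, -0.001]
ft_force: [-0.2, -0.0, -0.6]
grip_width: 0.058
grip_force: 0.0
```

>>> move_arm(
  moves="0 0.5 0 0 0 0 0.85; 0 1 0 0 0 0 0.85; 0 1 0 0 0 0 0.85",
)

```text
time: 23.65
position: [0.5446, -0.0487, 0.2655]
tool_rot: [-0.024, 1.0, 0.002, -0.002]
ft_force: [0.2, 0.1, -0.9]
grip_width: 0.0726
grip_force: 0.0
```

>>> move_arm(
  moves="0 0.5 0 0 0 0 0.85; 0 1 0 0 0 0 0.85; 0 1 0 0 0 0 0.85",
)

```text
time: 23.95
position: [0.541, 0.0499, 0.2657]
tool_rot: [-0.024, 1.0, 0.001, -0.001]
ft_force: [-0.1, -0.3, -0.3]
grip_width: 0.0737
grip_force: 0.0
```

>>> move_arm(
  moves="0 0.5 0 0 0 0 0.85; 0 1 0 0 0 0 0.85; 0 1 0 0 0 0 0.85",
)

```text
time: 24.25
position: [0.5376, 0.149, 0.2659]
tool_rot: [-0.024, 1.0, 0.001, -0.0]
ft_force: [-0.2, -1.2, 0.6]
grip_width: 0.0737
grip_force: 0.0
```

>>> move_arm(
  moves="0 0.5 0 0 0 0 0.85; 0 1 0 0 0 0 0.85; 0 1 0 0 0 0 0.85; 0 1 0 0 0 0 0.85; 0 1 0 0 0 0 0.85",
)

```text
time: 24.75
position: [0.5343, 0.243, 0.266]
tool_rot: [-0.021, 1.0, -0.001, -0.0]
ft_force: [-0.5, -0.1, -1.4]
grip_width: 0.0737
grip_force: 0.0
```

Run:
```python
from h import *
import pickle
st();o=robot.get_obs();print(o['position'],to([.548,.3668,.072]))
cs={n:snap(n) for n in ['scene','side','wrist']};pickle.dump(cs,open('c4.pkl','wb'))
g=lambda n:cs[n]['image'][:,:,::-1].copy()
w=cv2.resize(g('wrist'),(400,300)); sd=cv2.resize(g('side')[60:252,150:406],(400,300)); sc=g('scene')
a=cv2.resize(sc[90:210,190:350],(400,300),interpolation=cv2.INTER_CUBIC);b=cv2.resize(sc[230:384,195:400],(400,300),interpolation=cv2.INTER_CUBIC)
cv2.imwrite('pics/m4.png',np.vstack([np.hstack([w,sd]),np.hstack([a,b])]))
```

```text
store [-0.0531  0.4198  0.266 ] F [-0.5 -0.1 -1.4] M [ 0.09 -0.04 -0.01] z [-0.001 -0.001 -1.   ] w 0.0737 24.75
[0.5343121  0.24303816 0.26597573] [-0.189  1.233  1.938]
```

View pics/m4.png

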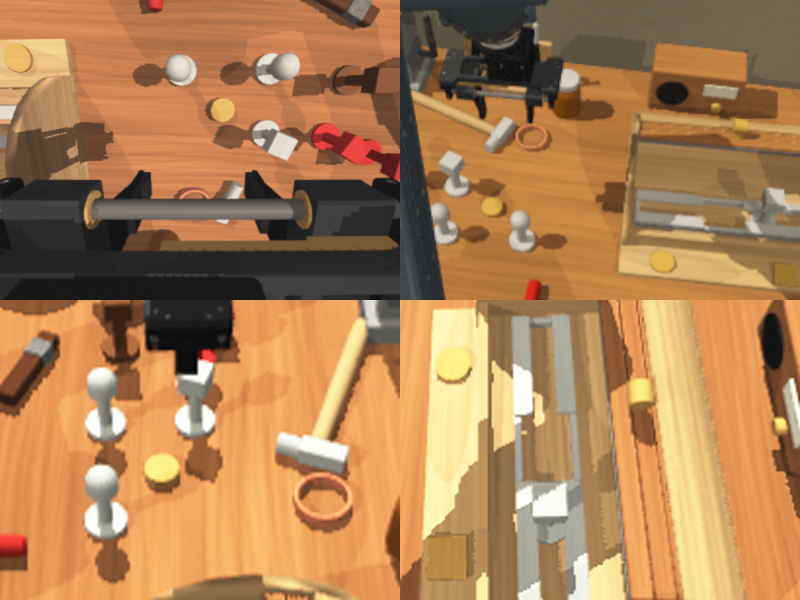

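Flat 1 stands upright in the slot (bottom-right tile, head at (550,500)). The bottom-left tile shows the far flat's foot at (195,420) and the dome feet at (106,424) and (105,520). The blank, bangle and hammer are untouched. To avoid offset errors I'll pinch each stake first along one axis, then the other, so that it self-centres.

Run:
```python
from h import *
import pickle
cs=pickle.load(open('c4.pkl','rb'))
for n,s,d,w in [('fF',(195,120),(57,185),(267,134)),('dF',(106,124),(44,236),(271,69)),('dN',(105,220),(122,242),(180,71))]:
    print(n,atz(cs['scene'],190+s[0]/2.5,90+s[1]/2.5,.009).round(4),atz(cs['side'],150+d[0]/1.5625,60+d[1]/1.5625,.009).round(4),atz(cs['wrist'],w[0]*1.28,w[1]*1.28,.009).round(4))
# rack walls in scene/side: sample gradient profile along store x at y=0..0.03
for n in ('scene','side'):
    xs=np.arange(-.1,-.01,.002)
    for z in (.026,):
        pr=[]
        for y in (-.02,-.01,0,.01,.02):
            uv=proj(cs[n],np.array([S([x,y,z]) for x in xs]))
            g=cs[n]['image'].astype(float)
            sat=g.max(2)-g.min(2)
            pr.append(cv2.remap(sat.astype(np.float32),uv[:,0].astype(np.float32),uv[:,1].astype(np.float32),cv2.INTER_LINEAR)[:,0])
        print(n,[(int(round(x*1000)),int(v)) for x,v in zip(xs,np.median(pr,0))])
```

```text
fF [0.548  0.3668 0.009 ] [0.5485 0.3689 0.009 ] [0.5486 0.373  0.009 ]
dF [0.434  0.3593 0.009 ] [0.4234 0.3622 0.009 ] [0.4332 0.3652 0.009 ]
dN [0.4412 0.206  0.009 ] [0.4352 0.2075 0.009 ] [0.4432 0.2078 0.009 ]
scene [(-100, 75), (-98, 75), (-96, 74), (-94, 73), (-92, 55), (-90, 16), (-88, 12), (-86, 12), (-84, 36), (-82, 60), (-80, 72), (-78, 76), (-76, 79), (-74, 76), (-72, 74), (-70, 71), (-68, 77), (-66, 85), (-64, 90), (-62, 91), (-60, 93), (-58, 93), (-56, 92), (-54, 92), (-52, 94), (-50, 94), (-48, 94), (-46, 92), (-44, 92), (-42, 92), (-40, 94), (-38, 97), (-36, 95), (-34, 91), (-32, 87), (-30, 88), (-28, 94), (-26, 87), (-24, 42), (-22, 17), (-20, 12), (-18, 13), (-16, 37), (-14, 70), (-12, 83), (-10, 83)]
side [(-100, 56), (-98, 42), (-96, 27), (-94, 15), (-92, 11), (-90, 14), (-88, 16), (-86, 17), (-84, 23), (-82, 30), (-80, 43), (-78, 57), (-76, 67), (-74, 71), (-72, 75), (-70, 77), (-68, 78), (-66, 79), (-64, 79), (-62, 79), (-60, 79), (-58, 80), (-56, 80), (-54, 80), (-52, 80), (-50, 79), (-48, 79), (-46, 80), (-44, 81), (-42, 80), (-40, 79), (-38, 78), (-36, 78), (-34, 74), (-32, 62), (-30, 45), (-28, 27), (-26, 17), (-24, 15), (-22, 16), (-20, 16), (-18, 17), (-16, 23), (-14, 30), (-12, 46), (-10, 59)]
```

>>> move_arm(
  moves="-0.1 0.5 0 0 0 0 0.85; -0.19 1 0 0 0 0 0.85; -0.19 1 0 0 0 0 0.85",
)

```text
time: 25.2
position: [0.5498, 0.3495, 0.2665]
tool_rot: [-0.023, 1.0, 0.002, 0.001]
ft_force: [-1.1, -1.3, -0.2]
grip_width: 0.0741
grip_force: 0.0
```

>>> move_arm(
  moves="0 0.255 0 0 0 1 0.9; 0 0.255 0 0 0 1 0.9; 0 0.255 0 0 0 1 0.9; 0 0.255 0 0 0 1 0.9; 0 0.255 0 0 0 1 0.9; 0 0.255 0 0 0 1 0.9; 0 0.255 0 0 0 1 0.9; 0 0.255 0 0 0 1 0.9; 0 0.255 0 0 0 1 0.9; 0 0.255 0 0 0 1 0.9; 0 0.255 0 0 0 1 0.9; 0 0.255 0 0 0 1 0.9",
)

```text
time: 26.4
position: [0.548, 0.3694, 0.2664]
tool_rot: [0.692, 0.721, -0.0, 0.0]
ft_force: [-0.5, 0.1, -0.4]
grip_width: 0.0782
grip_force: 0.0
```

>>> move_arm(
  moves="0 0 0.3 0 0 0.254 0.9; 0 0 0.6 0 0 0.254 0.9; 0 0 0.9 0 0 0.254 0.9; 0 0 0.9 0 0 0.254 0.9; 0 0 0.9 0 0 0.254 0.9; 0 0 0.9 0 0 0.254 0.9",
)

```text
time: 27.0
position: [0.549, 0.3714, 0.1785]
tool_rot: [0.821, 0.571, 0.002, 0.0]
ft_force: [-0.1, -0.0, 1.0]
grip_width: 0.0783
grip_force: 0.0
```

```bash
python3 -c "
from h import *
st();print(robot.get_obs()['position'],to([.548,.369,.072]),R.from_quat(robot.get_obs()['tool_rot']).as_matrix()[:,1])"
```

```text
store [-0.0329  0.5474  0.1785] F [-0.1 -0.   1. ] M [ 0.02  0.08 -0.05] z [ 0.003  0.001 -1.   ] w 0.0783 27.0
[0.5490294  0.37137028 0.17846186] [-0.028 -0.004  1.065] [ 0.9376535  -0.34756174  0.00259991]
```

>>> move_arm(
  moves="-0.02 0 0.4 0 0 0 0.9; -0.02 0 0.8 0 0 0 0.9; -0.02 0 1 0 0 0 0.9; -0.02 0 1 0 0 0 0.9; -0.02 0 1 0 0 0 0.9",
  squeeze=10,
)

```text
time: 27.5
position: [0.5483, 0.3699, 0.0782]
tool_rot: [0.821, 0.571, 0.002, 0.0]
ft_force: [0.5, 0.4, -0.2]
grip_width: 0.0782
grip_force: 0.0
```

>>> move_arm(
  moves="0 0 0.065 0 0 0 0.9; 0 0 0.065 0 0 0 0.9; 0 0 0.065 0 0 0 0.3; 0 0 0.065 0 0 0 0.3; 0 0 0.065 0 0 0 0.3; 0 0 0.065 0 0 0 0.3; 0 0 0.065 0 0 0 0.3; 0 0 0.065 0 0 0 0.3; 0 0 0.065 0 0 0 0.85; 0 0 0.065 0 0 0 0.85; 0 0 0.065 0 0 0 0.85; 0 0 0.065 0 0 0 0.85",
)

```text
time: 28.7
position: [0.5469, 0.3693, 0.07]
tool_rot: [0.821, 0.57, -0.0, -0.0]
ft_force: [0.8, 0.8, -0.7]
grip_width: 0.0624
grip_force: 0.0
```

>>> move_arm(
  moves="0 0 0 0 0 -1 0.85; 0 0 0 0 0 -1 0.85; 0 0 0 0 0 -1 0.85; 0 0 0 0 0 -1 0.85; 0 0 0 0 0 -1 0.85; 0 0 0 0 0 -1 0.85; 0 0 0 0 0 -1 0.85; 0 0 0 0 0 -1 0.85; 0 0 0 0 0 -1 0.85; 0 0 0 0 0 -1 0.85; 0 0 0 0 0 -1 0.85; 0 0 0 0 0 -1 0.85",
)

```text
time: 29.9
position: [0.5469, 0.3693, 0.0699]
tool_rot: [0.177, 0.984, -0.0, -0.0]
ft_force: [0.4, -0.2, 1.0]
grip_width: 0.0738
grip_force: 0.0
```

>>> move_arm(
  moves="0 0 0 0 0 0 0.3; 0 0 0 0 0 0 0.3; 0 0 0 0 0 0 0.3; 0 0 0 0 0 0 0.3; 0 0 0 0 0 0 0.3; 0 0 0 0 0 0 0.3; 0 0 -0.2 0 0 0 0.3; 0 0 -0.5 0 0 0 0.3; 0 0 -1 0 0 0 0.3; 0 0 -1 0 0 0 0.3",
  squeeze=40,
)

```text
time: 30.9
position: [0.5508, 0.3712, 0.1761]
tool_rot: [0.177, 0.984, 0.004, 0.005]
ft_force: [2.9, 1.1, -4.9]
grip_width: 0.0359
grip_force: 39.9
```

>>> move_arm(
  moves="0 0 -0.5 0 0 0 0.3; 0 0 -1 0 0 0 0.3; 0 0 -1 0 0 -0.25 0.3; 0 0 -1 0 0 -0.25 0.3; 0 0 -1 0 0 -0.25 0.3; 0 0 -1 0 0 -0.25 0.3; 0 0 -1 0 0 -0.25 0.3; 0 0 -1 0 0 -0.25 0.3",
)

```text
time: 31.7
position: [0.5464, 0.3691, 0.2687]
tool_rot: [-0.017, 1.0, -0.0, -0.001]
ft_force: [-0.4, -0.5, -5.5]
grip_width: 0.0356
grip_force: 39.9
```

```bash
python3 -c "
from h import *
st();print(robot.get_obs()['position'],to(S([-.053,0,.27])),R.from_quat(robot.get_obs()['tool_rot']).as_matrix()[:,1])"
```

```text
store [-0.0355  0.5452  0.2687] F [-0.4 -0.5 -5.5] M [ 0.13 -0.09 -0.01] z [-0.002 -0.001 -1.   ] w 0.0356 31.7
[0.54644726 0.36906056 0.26873799] [ 0.129 -5.453 -0.008] [-3.46924706e-02  9.99397715e-01 -8.00404221e-04]
```

>>> move_arm(
  moves="0 -0.2 0 0 0 -0.005 0.3; 0 -0.6 0 0 0 -0.005 0.3; 0.02 -1 0 0 0 -0.005 0.3; 0.02 -1 0 0 0 -0.005 0.3",
)

```text
time: 32.1
position: [0.5482, 0.2642, 0.2695]
tool_rot: [-0.019, 1.0, -0.002, -0.001]
ft_force: [0.6, 0.4, -6.3]
grip_width: 0.0355
grip_force: 39.9
```

>>> move_arm(
  moves="0 -0.3 0 0 0 0 0.3; 0 -0.65 0 0 0 0 0.3; 0.02 -1 0 0 0 0 0.3; 0.02 -1 0 0 0 0 0.3",
)

```text
time: 32.5
position: [0.551, 0.1652, 0.2698]
tool_rot: [-0.02, 1.0, -0.002, -0.0]
ft_force: [0.0, 0.8, -5.2]
grip_width: 0.0358
grip_force: 39.9
```

>>> move_arm(
  moves="0 -0.3 0 0 0 0 0.3; 0 -0.65 0 0 0 0 0.3; 0.02 -1 0 0 0 0 0.3; 0.02 -1 0 0 0 0 0.3",
)

```text
time: 32.9
position: [0.554, 0.0656, 0.27]
tool_rot: [-0.02, 1.0, -0.001, 0.0]
ft_force: [0.3, 0.5, -5.4]
grip_width: 0.0357
grip_force: 39.9
```

>>> move_arm(
  moves="0 -0.3 0 0 0 0 0.3; 0 -0.65 0 0 0 0 0.3; 0.02 -1 0 0 0 0 0.3; 0.02 -1 0 0 0 0 0.3",
)

```text
time: 33.3
position: [0.5568, -0.0343, 0.2702]
tool_rot: [-0.02, 1.0, -0.001, 0.001]
ft_force: [-0.2, 0.4, -5.4]
grip_width: 0.0357
grip_force: 39.9
```

>>> move_arm(
  moves="0 -0.3 0 0 0 0 0.3; 0 -0.65 0 0 0 0 0.3; 0.02 -1 0 0 0 0 0.3; 0.02 -1 0 0 0 0 0.3; 0.03 -1.0 0 0 0 0 0.3; 0.03 -1.0 0 0 0 0 0.3",
)

```text
time: 33.9
position: [0.5568, -0.1291, 0.2697]
tool_rot: [-0.022, 1.0, 0.001, -0.001]
ft_force: [-0.9, 1.1, -4.7]
grip_width: 0.0357
grip_force: 39.9
```

```bash
python3 -c "
from h import *
st();print(to(S([-.053,0.0,.084])))"
```

```text
store [-0.0466  0.047   0.2697] F [-0.9  1.1 -4.7] M [ 0.12 -0.04  0.06] z [-0.001  0.002 -1.   ] w 0.0357 33.9
[ 0.062 -0.473  1.856]
```

>>> move_arm(
  moves="0.06 -0.3 0 0 0 0 0.3; 0.06 -0.47 0 0 0 0 0.3; 0.06 -0.47 0 0 0 0 0.3; 0.06 -0.47 0.4 0 0 0 0.3; 0.06 -0.47 0.8 0 0 0 0.3; 0.06 -0.47 1 0 0 0 0.3; 0.06 -0.47 1 0 0 0 0.3; 0.06 -0.47 1 0 0 0 0.3; 0.06 -0.47 1 0 0 0 0.3; 0.06 -0.47 1 0 0 0 0.3",
)

```text
time: 34.9
position: [0.5545, -0.1784, 0.1719]
tool_rot: [-0.022, 1.0, -0.001, 0.002]
ft_force: [-0.9, -0.2, -5.8]
grip_width: 0.0358
grip_force: 39.9
```

```bash
python3 -c "
from h import *
st();print(to(S([-.053,0.0,.084])))"
```

```text
store [-0.051  -0.0021  0.1719] F [-0.9 -0.2 -5.8] M [ 0.1  -0.1   0.02] z [ 0.004 -0.002 -1.   ] w 0.0358 34.9
[0.023 0.022 0.879]
```

>>> move_arm(
  moves="0.01 0.02 0.25 0 0 0 0.3; 0.01 0.02 0.5 0 0 0 0.3; 0.01 0.02 0.62 0 0 0 0.3; 0.01 0.02 0.7 0 0 0 0.3; 0.01 0.02 0.7 0 0 0 0.3; 0.01 0.02 0.74 0 0 0 0.3; 0.01 0.02 0.78 0 0 0 0.3; 0.01 0.02 0.81 0 0 0 0.3; 0.01 0.02 0.81 0 0 0 0.3",
)

```text
time: 35.8
position: [0.552, -0.1759, 0.0888]
tool_rot: [-0.022, 1.0, 0.0, -0.0]
ft_force: [0.2, 0.5, -5.1]
grip_width: 0.0359
grip_force: 39.9
```

```bash
python3 -c "
from h import *
st();print(to(S([-.053,0.0,.084])))"
```

```text
store [-0.0535  0.0005  0.0888] F [ 0.2  0.5 -5.1] M [ 0.16 -0.   -0.05] z [-0.  0. -1.] w 0.0359 35.8
[-0.005 -0.005  0.048]
```

Inside the channel without contact. Lower 5 mm and slide, pushing flat 1 outward.

>>> move_arm(
  moves="0 0 0.03 0 0 0 0.3; 0 0 0.05 0 0 0 0.3; 0 0 0.05 0 0 0 0.3; 0 -0.1 0.05 0 0 0 0.3; 0 -0.2 0.05 0 0 0 0.3; 0 -0.25 0.05 0 0 0 0.3; 0 -0.3 0.05 0 0 0 0.3; 0 -0.35 0.05 0 0 0 0.3; 0 -0.4 0.05 0 0 0 0.3; 0 -0.4 0.05 0 0 0 0.3",
)

```text
time: 36.8
position: [0.5531, -0.215, 0.0841]
tool_rot: [-0.021, 1.0, 0.002, -0.001]
ft_force: [-1.5, 3.9, -2.7]
grip_width: 0.0355
grip_force: 40.0
```

```bash
python3 -c "
from h import *
st()"
```

```text
store [-0.054  -0.0386  0.0841] F [-1.5  3.9 -2.7] M [ 1.1   0.06 -0.01] z [-0.002  0.003 -1.   ] w 0.0355 36.8
```

>>> move_arm(
  moves="0 -0.05 0 0 0 0 0.3; 0 -0.1 0 0 0 0 0.3; 0 -0.15 0 0 0 0 0.3; 0 -0.2 0 0 0 0 0.3; 0 -0.25 0 0 0 0 0.3; 0 -0.3 0 0 0 0 0.3; 0 -0.34 0 0 0 0 0.3; 0 -0.34 0 0 0 0 0.3; 0 -0.34 0 0 0 0 0.3",
)

```text
time: 37.7
position: [0.5547, -0.249, 0.0838]
tool_rot: [-0.022, 1.0, 0.001, -0.001]
ft_force: [-0.3, 3.6, -2.4]
grip_width: 0.0358
grip_force: 40.0
```

```bash
python3 -c "
from h import *
st()"
```

```text
store [-0.0539 -0.0727  0.0838] F [-0.3  3.6 -2.4] M [ 1.21  0.15 -0.06] z [-0.001  0.002 -1.   ] w 0.0358 37.7
```

>>> move_arm(
  moves="0 -0.04 0 0 0 0 0.3; 0 -0.04 0 0 0 0 0.3; 0 -0.04 0.015 0 0 0 0.3; 0 -0.04 0.015 0 0 0 0.48; 0 -0.04 0.015 0 0 0 0.48; 0 -0.04 0.015 0 0 0 0.48; 0 -0.04 0.015 0 0 0 0.48",
)

```text
time: 38.4
position: [0.5563, -0.2549, 0.0832]
tool_rot: [-0.022, 1.0, -0.001, 0.001]
ft_force: [0.2, 1.9, 0.1]
grip_width: 0.0416
grip_force: 0.7
```

```bash
python3 -c "
from h import *
st()"
```

```text
store [-0.0525 -0.0786  0.0832] F [0.2 1.9 0.1] M [ 0.3   0.01 -0.  ] z [ 0.002 -0.002 -1.   ] w 0.0416 38.4
```

>>> move_arm(
  moves="0 0 -0.1 0 0 0 0.48; 0 0 -0.3 0 0 0 0.48; 0 0 -0.6 0 0 0 0.48; 0 0 -0.95 0 0 0 0.48; 0 0 -0.95 0 0 0 0.48",
)

```text
time: 38.9
position: [0.5592, -0.2568, 0.1838]
tool_rot: [-0.022, 1.0, -0.004, 0.005]
ft_force: [0.4, -0.3, 0.2]
grip_width: 0.0415
grip_force: 0.0
```

>>> move_arm(
  moves="0 0 -0.5 0 0 0 0.5; 0 0 -0.9 0 0 0 0.5; 0.1 0.4 -0.9 0 0 0 0.85; 0.15 0.8 -0.9 0 0 0 0.85; 0.2 1 -0.9 0 0 0 0.9",
)

```text
time: 39.4
position: [0.5302, -0.1526, 0.268]
tool_rot: [-0.023, 1.0, 0.0, 0.0]
ft_force: [-1.1, 0.4, -0.1]
grip_width: 0.0598
grip_force: 0.0
```

>>> move_arm(
  moves="0.1 0.5 0 0 0 0 0.9; 0.2 1 0 0 0 0 0.9; 0.2 1 0 0 0 0 0.9",
)

```text
time: 39.7
position: [0.504, -0.0511, 0.2671]
tool_rot: [-0.025, 1.0, 0.001, -0.002]
ft_force: [-0.4, -0.8, 0.1]
grip_width: 0.0762
grip_force: 0.0
```

>>> move_arm(
  moves="0.1 0.5 0 0 0 0 0.9; 0.2 1 0 0 0 0 0.9; 0.2 1 0 0 0 0 0.9",
)

```text
time: 40.0
position: [0.4805, 0.0469, 0.2673]
tool_rot: [-0.025, 1.0, 0.001, -0.001]
ft_force: [-0.2, -0.9, 0.2]
grip_width: 0.078
grip_force: 0.0
```

>>> move_arm(
  moves="0.1 0.5 0 0 0 0 0.9; 0.2 1 0 0 0 0 0.9; 0.2 1 0 0 0 0 0.9; 0.2 1 0 0 0 0 0.9",
)

```text
time: 40.4
position: [0.4587, 0.1422, 0.2675]
tool_rot: [-0.023, 1.0, -0.001, 0.001]
ft_force: [-0.8, -0.0, -0.4]
grip_width: 0.0787
grip_force: 0.0
```

Run:
```python
from h import *
import pickle
st();print(robot.get_obs()['position'],to([.442,.206,.18]))
cs={n:snap(n) for n in ['scene','side','wrist']};pickle.dump(cs,open('c5.pkl','wb'))
# foot locating: low-saturation bright mask vs rendered foot top disc; score = white fraction inside minus ring outside
def score(c,x,y,z=.009):
    t=np.arange(0,6.28,.1);s=0;im=c['image'].astype(np.float32);sat=im.max(2)-im.min(2)
    for rr,w in ((.023,1),(.030,-1)):
        uv=proj(c,np.c_[x+rr*np.cos(t),y+rr*np.sin(t),0*t+z]).astype(np.float32)
        v=cv2.remap(sat,uv[:,0],uv[:,1],cv2.INTER_LINEAR)[:,0]
        s+=w*np.mean(v<45)
    return s
for nm,(x0,y0) in dict(dN=(.442,.206),dF=(.433,.362)).items():
    for n in cs:
        best=max((score(cs[n],x0+i*.001,y0+j*.001),i,j) for i in range(-25,26,2) for j in range(-25,26,2));print(nm,n,best[0].round(2),round(x0+best[1]*.001,3),round(y0+best[2]*.001,3))
# flats in rack: head top area centroid of low saturation at z=.107
```

```text
store [-0.1329  0.3223  0.2675] F [-0.8 -0.  -0.4] M [ 0.1  -0.04 -0.  ] z [ 0.001 -0.001 -1.   ] w 0.0787 40.4
[0.45874841 0.14216255 0.26752837] [0.139 0.647 0.874]
dN scene 0.9 0.441 0.209
dN side 0.86 0.439 0.209
dN wrist 0.75 0.441 0.207
dF scene 0.32 0.452 0.371
dF side 0.27 0.434 0.363
dF wrist 0.84 0.432 0.361
```

>>> move_arm(
  moves="0.15 0.67 0 0 0 1 0.9; 0.15 0.67 0 0 0 1 0.9; 0.15 0.67 0 0 0 1 0.9; 0.15 0.67 0 0 0 1 0.9; 0.15 0.67 0 0 0 1 0.9; 0.15 0.67 0 0 0 1 0.9; 0.15 0.67 0 0 0 1 0.9; 0.15 0.67 0 0 0 1 0.9; 0.15 0.67 0 0 0 1 0.9; 0.15 0.67 0 0 0 1 0.9; 0.15 0.67 0 0 0 1 0.9; 0.15 0.67 0 0 0 1 0.9",
)

```text
time: 41.75
position: [0.4412, 0.2069, 0.2674]
tool_rot: [0.692, 0.722, 0.0, 0.0]
ft_force: [0.8, 0.4, 0.8]
grip_width: 0.0784
grip_force: 0.0
```

>>> move_arm(
  moves="0 0 0.4 0 0 0 0.9; 0 0 0.8 0 0 0 0.9; 0 0 1 0 0 0 0.9; 0 0 1 0 0 0 0.9; 0 0 1 0 0 0 0.9",
)

```text
time: 42.25
position: [0.4409, 0.2079, 0.1676]
tool_rot: [0.691, 0.722, 0.0, 0.0]
ft_force: [-0.2, 0.3, 0.6]
grip_width: 0.0787
grip_force: 0.0
```

```bash
python3 -c "
from h import *
st();print(robot.get_obs()['position'],to([.441,.2085,.066]))"
```

```text
store [-0.1479  0.3887  0.1676] F [-0.2  0.3  0.6] M [ 0.03 -0.02  0.  ] z [ 0. -0. -1.] w 0.0787 42.25
[0.44092907 0.20785525 0.16762572] [7.000e-03 1.000e-03 1.016e+00]
```

>>> move_arm(
  moves="0 0 0.4 0 0 0 0.9; 0 0 0.8 0 0 0 0.9; 0 0 1 0 0 0 0.9; 0 0 1 0 0 0 0.9",
  squeeze=10,
)

```text
time: 42.65
position: [0.4401, 0.2081, 0.0666]
tool_rot: [0.691, 0.723, -0.001, -0.001]
ft_force: [-0.1, -0.1, -0.1]
grip_width: 0.0783
grip_force: 0.0
```

>>> move_arm(
  moves="0 0 0.03 0 0 0 0.9; 0 0 0.03 0 0 0 0.9; 0 0 0.03 0 0 0 0.3; 0 0 0.03 0 0 0 0.3; 0 0 0.03 0 0 0 0.3; 0 0 0.03 0 0 0 0.3; 0 0 0.03 0 0 0 0.3; 0 0 0.03 0 0 0 0.3; 0 0 0.03 0 0 0 0.85; 0 0 0.03 0 0 0 0.85; 0 0 0.03 0 0 0 0.85; 0 0 0.03 0 0 0 0.85",
)

```text
time: 43.85
position: [0.44, 0.2084, 0.0644]
tool_rot: [0.691, 0.722, -0.0, -0.0]
ft_force: [-0.3, -0.1, 0.5]
grip_width: 0.0624
grip_force: 0.0
```

>>> move_arm(
  moves="0 0 0 0 0 -1 0.85; 0 0 0 0 0 -1 0.85; 0 0 0 0 0 -1 0.85; 0 0 0 0 0 -1 0.85; 0 0 0 0 0 -1 0.85; 0 0 0 0 0 -1 0.85; 0 0 0 0 0 -1 0.85; 0 0 0 0 0 -1 0.85; 0 0 0 0 0 -1 0.85; 0 0 0 0 0 -1 0.85; 0 0 0 0 0 -1 0.85; 0 0 0 0 0 -1 0.85",
)

```text
time: 45.05
position: [0.4401, 0.2084, 0.0644]
tool_rot: [-0.022, 1.0, 0.0, -0.0]
ft_force: [0.2, 0.6, -1.1]
grip_width: 0.0743
grip_force: 0.0
```

>>> move_arm(
  moves="0 0 0 0 0 0 0.3; 0 0 0 0 0 0 0.3; 0 0 0 0 0 0 0.3; 0 0 0 0 0 0 0.3; 0 0 0 0 0 0 0.3; 0 0 0 0 0 0 0.3; 0 0 -0.2 0 0 0 0.3; 0 0 -0.5 0 0 0 0.3; 0 0 -1 0 0 0 0.3; 0 0 -1 0 0 0 0.3",
  squeeze=45,
)

```text
time: 46.05
position: [0.4436, 0.2093, 0.169]
tool_rot: [-0.022, 1.0, 0.001, 0.006]
ft_force: [2.4, -0.0, -3.5]
grip_width: 0.0368
grip_force: 45.0
```

>>> move_arm(
  moves="0 0 -0.5 0 0 0 0.3; 0 0 -1 0 0 0 0.3; 0 0 -1 0 0 0 0.3; 0 0 -1 0 0 0 0.3; 0 0 -1 0 0 0 0.3",
)

```text
time: 46.55
position: [0.4379, 0.2079, 0.262]
tool_rot: [-0.022, 1.0, -0.001, -0.003]
ft_force: [0.5, -1.3, -4.6]
grip_width: 0.0365
grip_force: 45.0
```

```bash
python3 -c "
from h import *
st();print(robot.get_obs()['position'],to(S([-.053,0,.265])),R.from_quat(robot.get_obs()['tool_rot']).as_matrix()[:,1])"
```

```text
store [-0.1509  0.3889  0.262 ] F [ 0.5 -1.3 -4.6] M [ 0.11 -0.03 -0.02] z [-0.006 -0.001 -1.   ] w 0.0365 46.55
[0.43790549 0.20790924 0.26201577] [-0.976 -3.889 -0.031] [-0.04387391  0.99903647 -0.00110459]
```

```bash
cat >> h.py <<'E'
def score(c,x,y,z=.009):
    t=np.arange(0,6.28,.1);s=0;im=c['image'].astype(np.float32);sat=im.max(2)-im.min(2)
    for rr,w in ((.023,1),(.030,-1)):
        uv=proj(c,np.c_[x+rr*np.cos(t),y+rr*np.sin(t),0*t+z]).astype(np.float32)
        v=cv2.remap(sat,uv[:,0],uv[:,1],cv2.INTER_LINEAR)[:,0]
        s+=w*np.mean(v<45)
    return s
def find(c,x0,y0,z=.009,R_=25,st=2):
    L=sorted([(score(c,x0+i*.001,y0+j*.001,z),i,j) for i in range(-R_,R_+1,st) for j in range(-R_,R_+1,st)])[::-1]
    L=np.array([l for l in L if l[0]>L[0][0]-.02]);return L[0,0].round(2),(x0+L[:,1].mean()*.001).round(4),(y0+L[:,2].mean()*.001).round(4)
E
python3 - <<'E'
from h import *
o=robot.get_obs();p=o['position']
for n in ('scene','side','wrist'):
    print(n,find(snap(n),p[0],p[1],p[2]-.0644+.009,10,1),p[:2])
E
```

```text
scene (np.float64(0.52), np.float64(0.4383), np.float64(0.2063)) [0.43790549 0.20790924]
side (np.float64(0.92), np.float64(0.4374), np.float64(0.2084)) [0.43790549 0.20790924]
wrist (np.float64(0.67), np.float64(0.4362), np.float64(0.2089)) [0.43790549 0.20790924]
```

The offset is about zero. Carrying it to the gap.

>>> move_arm(
  moves="-0.05 -0.25 0 0 0 0 0.3; -0.15 -0.6 0 0 0 0 0.3; -0.24 -0.97 0 0 0 0 0.3; -0.24 -0.97 0 0 0 0 0.3",
)

```text
time: 47.1
position: [0.47, 0.1088, 0.2634]
tool_rot: [-0.02, 1.0, -0.001, -0.0]
ft_force: [0.9, 0.9, -3.7]
grip_width: 0.0364
grip_force: 45.0
```

>>> move_arm(
  moves="-0.08 -0.3 0 0 0 0 0.3; -0.16 -0.65 0 0 0 0 0.3; -0.24 -0.97 0 0 0 0 0.3; -0.24 -0.97 0 0 0 0 0.3",
)

```text
time: 47.5
position: [0.4983, 0.0136, 0.2636]
tool_rot: [-0.02, 1.0, -0.001, 0.0]
ft_force: [-0.0, 0.8, -4.1]
grip_width: 0.0366
grip_force: 45.0
```

>>> move_arm(
  moves="-0.08 -0.3 0 0 0 0 0.3; -0.16 -0.65 0 0 0 0 0.3; -0.24 -0.97 0 0 0 0 0.3; -0.24 -0.97 0 0 0 0 0.3",
)

```text
time: 47.9
position: [0.5266, -0.0822, 0.2636]
tool_rot: [-0.02, 1.0, -0.001, 0.001]
ft_force: [-0.9, 0.7, -3.7]
grip_width: 0.0367
grip_force: 45.0
```

>>> move_arm(
  moves="-0.08 -0.3 0 0 0 0 0.3; -0.16 -0.65 0 0 0 0 0.3; -0.25 -0.97 0 0 0 0 0.3; -0.25 -0.97 0 0 0 0 0.3; -0.25 -0.97 0 0 0 0 0.3; -0.25 -0.97 0.3 0 0 0 0.3; -0.25 -0.97 0.6 0 0 0 0.3; -0.25 -0.97 0.9 0 0 0 0.3; -0.25 -0.97 0.9 0 0 0 0.3; -0.25 -0.97 0.9 0 0 0 0.3; -0.25 -0.97 0.9 0 0 0 0.3; -0.25 -0.97 0.9 0 0 0 0.3",
)

```text
time: 49.1
position: [0.5552, -0.1751, 0.1764]
tool_rot: [-0.022, 1.0, -0.001, 0.002]
ft_force: [0.0, -0.1, -3.2]
grip_width: 0.0361
grip_force: 45.0
```

```bash
python3 -c "
from h import *
st();print(to(S([-.053,0.0,.083])))"
```

```text
store [-0.0502  0.0012  0.1764] F [ 0.  -0.1 -3.2] M [ 0.06 -0.06 -0.02] z [ 0.003 -0.002 -1.   ] w 0.0361 49.1
[ 0.031 -0.01   0.934]
```

>>> move_arm(
  moves="0.015 0 0.25 0 0 0 0.3; 0.015 0 0.5 0 0 0 0.3; 0.015 0 0.65 0 0 0 0.3; 0.015 0 0.75 0 0 0 0.3; 0.015 0 0.8 0 0 0 0.3; 0.015 0 0.8 0 0 0 0.3; 0.015 0 0.8 0 0 0 0.3",
)

```text
time: 49.8
position: [0.5533, -0.1754, 0.0954]
tool_rot: [-0.022, 1.0, -0.0, 0.001]
ft_force: [-0.7, -0.1, -2.3]
grip_width: 0.0368
grip_force: 45.0
```

```bash
python3 -c "
from h import *
st();print(to(S([-.053,0.0,.083])))"
```

```text
store [-0.0521  0.001   0.0954] F [-0.7 -0.1 -2.3] M [ 0.09 -0.09 -0.02] z [ 0.002 -0.001 -1.   ] w 0.0368 49.8
[ 0.009 -0.01   0.124]
```

Width is unchanged, so no slip. Continue down.

>>> move_arm(
  moves="0.005 0 0.03 0 0 0 0.3; 0.005 0 0.06 0 0 0 0.3; 0.005 0 0.09 0 0 0 0.3; 0.005 0 0.11 0 0 0 0.3; 0.005 0 0.11 0 0 0 0.3; 0.005 0 0.11 0 0 0 0.3",
)

```text
time: 50.4
position: [0.552, -0.175, 0.0833]
tool_rot: [-0.022, 1.0, 0.0, -0.0]
ft_force: [-1.0, -0.6, -3.5]
grip_width: 0.0366
grip_force: 45.0
```

```bash
python3 -c "
from h import *
st();print(to(S([-.053,0.0,.079])))"
```

```text
store [-0.0533  0.0014  0.0833] F [-1.  -0.6 -3.5] M [ 0.07 -0.02  0.02] z [-0.  0. -1.] w 0.0366 50.4
[-0.003 -0.014  0.043]
```

>>> move_arm(
  moves="0 0 0.03 0 0 0 0.3; 0 0 0.045 0 0 0 0.3; 0 0 0.045 0 0 0 0.3; 0 0.1 0.045 0 0 0 0.3; 0 0.2 0.045 0 0 0 0.3; 0 0.3 0.045 0 0 0 0.3; 0 0.4 0.045 0 0 0 0.3; 0 0.4 0.045 0 0 0 0.3; 0 0.4 0.045 0 0 0 0.3",
)

```text
time: 51.3
position: [0.5505, -0.1346, 0.0791]
tool_rot: [-0.023, 1.0, -0.0, 0.0]
ft_force: [0.4, 0.6, -3.2]
grip_width: 0.0366
grip_force: 45.0
```

```bash
python3 -c "
from h import *
st()"
```

```text
store [-0.0532  0.0419  0.0791] F [ 0.4  0.6 -3.2] M [ 0.05 -0.1   0.02] z [ 0. -0. -1.] w 0.0366 51.3
```

>>> move_arm(
  moves="0 0.1 0 0 0 0 0.3; 0 0.2 0 0 0 0 0.3; 0 0.3 0 0 0 0 0.3; 0 0.38 0 0 0 0 0.3; 0 0.38 0 0 0 0 0.3; 0 0.38 0.02 0 0 0 0.3; 0 0.38 0.02 0 0 0 0.54; 0 0.38 0.02 0 0 0 0.54; 0 0.38 0.02 0 0 0 0.54; 0 0.38 0.02 0 0 0 0.54",
)

```text
time: 52.3
position: [0.5491, -0.0976, 0.0774]
tool_rot: [-0.022, 1.0, -0.0, 0.001]
ft_force: [0.5, 0.8, -0.1]
grip_width: 0.0464
grip_force: 0.0
```

```bash
python3 -c "
from h import *
st()"
```

```text
store [-0.053   0.0789  0.0774] F [ 0.5  0.8 -0.1] M [0.16 0.05 0.01] z [ 0.001 -0.001 -1.   ] w 0.0464 52.3
```

>>> move_arm(
  moves="0 0 -0.1 0 0 0 0.54; 0 0 -0.3 0 0 0 0.54; 0 0 -0.6 0 0 0 0.54; 0 0 -0.95 0 0 0 0.54; 0 0 -0.95 0 0 0 0.54",
)

```text
time: 52.8
position: [0.5519, -0.0983, 0.1773]
tool_rot: [-0.022, 1.0, -0.002, 0.005]
ft_force: [1.0, 0.4, -0.7]
grip_width: 0.0467
grip_force: 0.0
```

>>> move_arm(
  moves="0 0 -0.5 0 0 0 0.54; 0 0 -0.9 0 0 0 0.54; 0.1 0.4 -0.9 0 0 0 0.85; 0.15 0.8 -0.9 0 0 0 0.85; 0.2 1 -0.9 0 0 0 0.9",
)

```text
time: 53.3
position: [0.5229, 0.0043, 0.2624]
tool_rot: [-0.022, 1.0, 0.001, -0.0]
ft_force: [-0.4, -1.2, -0.4]
grip_width: 0.0635
grip_force: 0.0
```

>>> move_arm(
  moves="0.1 0.5 0 0 0 0 0.9; 0.2 1 0 0 0 0 0.9; 0.2 1 0 0 0 0 0.9",
)

```text
time: 53.6
position: [0.4969, 0.1058, 0.2618]
tool_rot: [-0.025, 1.0, 0.001, -0.001]
ft_force: [-1.3, -0.4, 0.7]
grip_width: 0.0772
grip_force: 0.0
```

>>> move_arm(
  moves="0.1 0.5 0 0 0 0 0.9; 0.2 1 0 0 0 0 0.9; 0.2 1 0 0 0 0 0.9",
)

```text
time: 53.9
position: [0.4735, 0.2039, 0.2619]
tool_rot: [-0.025, 1.0, 0.001, -0.001]
ft_force: [0.3, -1.9, -0.4]
grip_width: 0.0783
grip_force: 0.0
```

>>> move_arm(
  moves="0.1 0.5 0 0 0 0 0.9; 0.2 0.9 0 0 0 0 0.9; 0.2 0.9 0 0 0 0 0.9; 0.2 0.9 0 0 0 0 0.9; 0.2 0.9 0 0 0 0 0.9",
)

```text
time: 54.4
position: [0.4521, 0.2876, 0.2618]
tool_rot: [-0.021, 1.0, -0.0, -0.0]
ft_force: [0.8, -0.5, 0.2]
grip_width: 0.0782
grip_force: 0.0
```

Run:
```python
from h import *
st();p=robot.get_obs()['position']
cs={n:snap(n) for n in ['scene','side','wrist']}
for n in cs: print(n,find(cs[n],.433,.362))
print(p,to([.4325,.362,.17]))
```

```text
store [-0.1333  0.4678  0.2618] F [ 0.8 -0.5  0.2] M [ 0.09 -0.01  0.01] z [-0.    -0.001 -1.   ] w 0.0782 54.4
scene (np.float64(0.92), np.float64(0.432), np.float64(0.361))
side (np.float64(0.87), np.float64(0.4327), np.float64(0.3637))
wrist (np.float64(0.75), np.float64(0.4328), np.float64(0.3634))
[0.45210416 0.28756522 0.26180113] [0.166 0.752 0.919]
```

>>> move_arm(
  moves="0.166 0.757 0 0 0 1 0.9; 0.166 0.757 0 0 0 1 0.9; 0.166 0.757 0 0 0 1 0.9; 0.166 0.757 0 0 0 1 0.9; 0.166 0.757 0 0 0 1 0.9; 0.166 0.757 0 0 0 1 0.9; 0.166 0.757 0 0 0 1 0.9; 0.166 0.757 0 0 0 1 0.9; 0.166 0.757 0 0 0 1 0.9; 0.166 0.757 0 0 0 1 0.9; 0.166 0.757 0 0 0 1 0.9; 0.166 0.757 0 0 0 1 0.9",
)

```text
time: 55.75
position: [0.4322, 0.363, 0.262]
tool_rot: [0.692, 0.722, -0.0, 0.0]
ft_force: [-0.4, -0.7, 0.2]
grip_width: 0.0784
grip_force: 0.0
```

>>> move_arm(
  moves="0 0 0.4 0 0 0 0.9; 0 0 0.8 0 0 0 0.9; 0 0 1 0 0 0 0.9; 0 0 1 0 0 0 0.9; 0 0 1 0 0 0 0.9",
)

```text
time: 56.25
position: [0.4323, 0.3637, 0.1622]
tool_rot: [0.691, 0.723, 0.0, 0.0]
ft_force: [-0.2, -1.1, 0.5]
grip_width: 0.0785
grip_force: 0.0
```

```bash
python3 -c "
from h import *
st();print(robot.get_obs()['position'],to([.4325,.3625,.0645]))"
```

```text
store [-0.1498  0.5448  0.1622] F [-0.2 -1.1  0.5] M [ 0.01 -0.01  0.02] z [ 0.  0. -1.] w 0.0785 56.25
[0.43228699 0.36371686 0.16220459] [-0.012  0.001  0.977]
```

>>> move_arm(
  moves="0 0 0.4 0 0 0 0.9; 0 0 0.8 0 0 0 0.9; 0 0 0.97 0 0 0 0.9; 0 0 0.97 0 0 0 0.9",
  squeeze=10,
)

```text
time: 56.65
position: [0.4315, 0.3636, 0.0642]
tool_rot: [0.691, 0.723, -0.001, -0.0]
ft_force: [-0.2, -0.2, -0.3]
grip_width: 0.078
grip_force: 0.0
```

>>> move_arm(
  moves="0 0 0 0 0 0 0.9; 0 0 0 0 0 0 0.3; 0 0 0 0 0 0 0.3; 0 0 0 0 0 0 0.3; 0 0 0 0 0 0 0.3; 0 0 0 0 0 0 0.3; 0 0 0 0 0 0 0.3; 0 0 0 0 0 0 0.85; 0 0 0 0 0 0 0.85; 0 0 0 0 0 0 0.85; 0 0 0 0 0 0 0.85",
)

```text
time: 57.75
position: [0.4316, 0.3639, 0.0649]
tool_rot: [0.691, 0.722, -0.0, -0.0]
ft_force: [-0.4, -1.6, -0.2]
grip_width: 0.0623
grip_force: 0.0
```

>>> move_arm(
  moves="0 0 0 0 0 -1 0.85; 0 0 0 0 0 -1 0.85; 0 0 0 0 0 -1 0.85; 0 0 0 0 0 -1 0.85; 0 0 0 0 0 -1 0.85; 0 0 0 0 0 -1 0.85; 0 0 0 0 0 -1 0.85; 0 0 0 0 0 -1 0.85; 0 0 0 0 0 -1 0.85; 0 0 0 0 0 -1 0.85; 0 0 0 0 0 -1 0.85; 0 0 0 0 0 -1 0.85",
)

```text
time: 58.95
position: [0.4317, 0.3639, 0.0649]
tool_rot: [-0.022, 1.0, -0.0, -0.0]
ft_force: [-0.7, -0.2, 0.9]
grip_width: 0.0736
grip_force: 0.0
```

>>> move_arm(
  moves="0 0 0 0 0 0 0.3; 0 0 0 0 0 0 0.3; 0 0 0 0 0 0 0.3; 0 0 0 0 0 0 0.3; 0 0 0 0 0 0 0.3; 0 0 0 0 0 0 0.3; 0 0 -0.2 0 0 0 0.3; 0 0 -0.5 0 0 0 0.3; 0 0 -1 0 0 0 0.3; 0 0 -1 0 0 0 0.3",
  squeeze=45,
)

```text
time: 59.95
position: [0.4352, 0.366, 0.1702]
tool_rot: [-0.022, 1.0, 0.003, 0.005]
ft_force: [3.3, 0.8, -3.7]
grip_width: 0.0367
grip_force: 45.0
```

>>> move_arm(
  moves="0 0 -0.5 0 0 0 0.3; 0 0 -1 0 0 0 0.3; 0 0 -1 0 0 0 0.3; 0 0 -1 0 0 0 0.3; 0 0 -1 0 0 0 0.3",
)

```text
time: 60.45
position: [0.4297, 0.3628, 0.2623]
tool_rot: [-0.022, 1.0, -0.001, -0.003]
ft_force: [0.1, -0.2, -5.1]
grip_width: 0.0364
grip_force: 45.0
```

Run:
```python
from h import *
st();p=robot.get_obs()['position'];print(p,to(S([-.053,0,.265])),R.from_quat(robot.get_obs()['tool_rot']).as_matrix()[:,1])
for n in ('scene','side','wrist'): print(n,find(snap(n),p[0],p[1],p[2]-.0645+.009,10,1))
```

```text
store [-0.1524  0.544   0.2623] F [ 0.1 -0.2 -5.1] M [0.04 0.   0.01] z [-0.005 -0.003 -1.   ] w 0.0364 60.45
[0.42973467 0.36282712 0.26232913] [-0.989 -5.441 -0.017] [-0.04392228  0.99903112 -0.0027677 ]
scene (np.float64(0.7), np.float64(0.4299), np.float64(0.3592))
side (np.float64(0.87), np.float64(0.4292), np.float64(0.3616))
wrist (np.float64(0.67), np.float64(0.4283), np.float64(0.3632))
```

>>> move_arm(
  moves="-0.05 -0.25 0 0 0 0 0.3; -0.12 -0.6 0 0 0 0 0.3; -0.18 -1 0 0 0 0 0.3; -0.18 -1 0 0 0 0 0.3",
)

```text
time: 61.0
position: [0.4542, 0.2606, 0.2635]
tool_rot: [-0.02, 1.0, -0.002, -0.002]
ft_force: [0.1, 0.9, -3.8]
grip_width: 0.0366
grip_force: 45.0
```

>>> move_arm(
  moves="-0.06 -0.3 0 0 0 0 0.3; -0.12 -0.65 0 0 0 0 0.3; -0.18 -1 0 0 0 0 0.3; -0.18 -1 0 0 0 0 0.3",
)

```text
time: 61.4
position: [0.4772, 0.1624, 0.264]
tool_rot: [-0.02, 1.0, -0.001, -0.001]
ft_force: [0.3, 1.3, -3.7]
grip_width: 0.0365
grip_force: 45.0
```

>>> move_arm(
  moves="-0.06 -0.3 0 0 0 0 0.3; -0.12 -0.65 0 0 0 0 0.3; -0.18 -1 0 0 0 0 0.3; -0.18 -1 0 0 0 0 0.3",
)

```text
time: 61.8
position: [0.5003, 0.0636, 0.2643]
tool_rot: [-0.02, 1.0, -0.001, 0.0]
ft_force: [0.3, -0.3, -3.4]
grip_width: 0.0367
grip_force: 45.0
```

>>> move_arm(
  moves="-0.06 -0.3 0 0 0 0 0.3; -0.12 -0.65 0 0 0 0 0.3; -0.18 -1 0 0 0 0 0.3; -0.18 -1 0 0 0 0 0.3",
)

```text
time: 62.2
position: [0.523, -0.0354, 0.2645]
tool_rot: [-0.02, 1.0, -0.001, 0.001]
ft_force: [0.2, 1.0, -2.9]
grip_width: 0.0368
grip_force: 45.0
```

>>> move_arm(
  moves="-0.06 -0.3 0 0 0 0 0.3; -0.12 -0.65 0 0 0 0 0.3; -0.18 -1 0 0 0 0 0.3; -0.18 -1 0 0 0 0 0.3",
)

```text
time: 62.6
position: [0.5455, -0.1347, 0.2644]
tool_rot: [-0.02, 1.0, -0.001, 0.001]
ft_force: [-0.9, 1.1, -3.4]
grip_width: 0.0368
grip_force: 45.0
```

>>> move_arm(
  moves="-0.08 -0.4 0 0 0 0 0.3; -0.08 -0.44 0 0 0 0 0.3; -0.08 -0.44 0 0 0 0 0.3; -0.08 -0.44 0.3 0 0 0 0.3; -0.08 -0.44 0.6 0 0 0 0.3; -0.08 -0.44 0.9 0 0 0 0.3; -0.08 -0.44 0.9 0 0 0 0.3; -0.08 -0.44 0.9 0 0 0 0.3; -0.08 -0.44 0.9 0 0 0 0.3; -0.08 -0.44 0.9 0 0 0 0.3",
)

```text
time: 63.6
position: [0.5547, -0.1754, 0.1769]
tool_rot: [-0.022, 1.0, -0.001, 0.002]
ft_force: [0.1, 0.1, -3.6]
grip_width: 0.0367
grip_force: 45.0
```

```bash
python3 -c "
from h import *
st();print(to(S([-.053,0.0,.0955])))"
```

```text
store [-0.0507  0.0009  0.1769] F [ 0.1  0.1 -3.6] M [ 0.13 -0.1   0.01] z [ 0.003 -0.002 -1.   ] w 0.0367 63.6
[ 0.026 -0.007  0.814]
```

Same state as for dome 1, so the same lowering applies.

>>> move_arm(
  moves="0.012 0 0.25 0 0 0 0.3; 0.012 0 0.5 0 0 0 0.3; 0.012 0 0.65 0 0 0 0.3; 0.012 0 0.75 0 0 0 0.3; 0.012 0 0.8 0 0 0 0.3; 0.012 0 0.8 0 0 0 0.3; 0.012 0 0.84 0 0 0 0.3; 0.015 0 0.88 0 0 0 0.3; 0.015 0 0.91 0 0 0 0.3; 0.015 0 0.91 0 0 0 0.3; 0.015 0 0.91 0 0 0 0.3",
)

```text
time: 64.7
position: [0.552, -0.1753, 0.0839]
tool_rot: [-0.022, 1.0, 0.0, -0.0]
ft_force: [-0.4, -0.4, -3.8]
grip_width: 0.0367
grip_force: 45.0
```

```bash
python3 -c "
from h import *
st();print(to(S([-.053,0.0,.079])))"
```

```text
store [-0.0534  0.0011  0.0839] F [-0.4 -0.4 -3.8] M [ 0.14 -0.03 -0.01] z [-0.  0. -1.] w 0.0367 64.7
[-0.004 -0.011  0.049]
```

>>> move_arm(
  moves="0 0 0.03 0 0 0 0.3; 0 0 0.05 0 0 0 0.3; 0 0 0.05 0 0 0 0.3; 0 0.1 0.05 0 0 0 0.3; 0 0.2 0.05 0 0 0 0.3; 0 0.25 0.05 0 0 0 0.3; 0 0.3 0.05 0 0 0 0.3; 0 0.35 0.05 0 0 0 0.3; 0 0.4 0.05 0 0 0 0.3; 0 0.4 0.05 0 0 0 0.3",
)

```text
time: 65.7
position: [0.5502, -0.1345, 0.079]
tool_rot: [-0.022, 1.0, 0.0, -0.0]
ft_force: [-0.3, -0.7, -4.1]
grip_width: 0.0367
grip_force: 45.0
```

```bash
python3 -c "
from h import *
st()"
```

```text
store [-0.0535  0.0419  0.079 ] F [-0.3 -0.7 -4.1] M [ 0.02 -0.05 -0.03] z [-0.     0.001 -1.   ] w 0.0367 65.7
```

>>> move_arm(
  moves="0 0.05 0 0 0 0 0.3; 0 0.1 0 0 0 0 0.3; 0 0.15 0 0 0 0 0.3; 0 0.2 0 0 0 0 0.3; 0 0.25 0 0 0 0 0.3; 0 0.3 0 0 0 0 0.3; 0 0.36 0 0 0 0 0.3; 0 0.36 0 0 0 0 0.3; 0 0.36 0 0 0 0 0.3",
)

```text
time: 66.6
position: [0.548, -0.0983, 0.0787]
tool_rot: [-0.022, 1.0, 0.001, -0.001]
ft_force: [0.4, -0.0, -3.4]
grip_width: 0.0365
grip_force: 45.0
```

```bash
python3 -c "
from h import *
st()"
```

```text
store [-0.0541  0.0782  0.0787] F [ 0.4 -0.  -3.4] M [ 0.09 -0.03 -0.  ] z [-0.002  0.002 -1.   ] w 0.0365 66.6
```

There was no pushing force, so dome 1 may have been knocked. I'll release and look.

>>> move_arm(
  moves="0 0 0.02 0 0 0 0.3; 0 0 0.02 0 0 0 0.5; 0 0 0.02 0 0 0 0.5; 0 0 0.02 0 0 0 0.5; 0 0 0.02 0 0 0 0.5; 0 0 -0.1 0 0 0 0.5; 0 0 -0.3 0 0 0 0.5; 0 0 -0.6 0 0 0 0.5; 0 0 -0.95 0 0 0 0.5; 0 0 -0.95 0 0 0 0.5",
)

```text
time: 67.6
position: [0.5519, -0.1006, 0.1794]
tool_rot: [-0.022, 1.0, -0.002, 0.005]
ft_force: [0.5, -0.5, -0.0]
grip_width: 0.0435
grip_force: 0.0
```

>>> move_arm(
  moves="0.3 0.2 -0.5 0 0 0 0.5; 0.5 0.6 -0.9 0 0 0 0.5; 0.8 1 -0.9 0 0 0 0.5; 0.8 1 -0.9 0 0 0 0.5; 0.8 1 -0.9 0 0 0 0.5",
)

```text
time: 68.1
position: [0.4625, -0.0013, 0.2646]
tool_rot: [-0.023, 1.0, 0.0, -0.0]
ft_force: [0.8, 0.3, 1.0]
grip_width: 0.0434
grip_force: 0.0
```

Run:
```python
from h import *
import pickle
st()
cs={n:snap(n) for n in ['scene','side','wrist']};pickle.dump(cs,open('c6.pkl','wb'))
g=lambda n:cs[n]['image'][:,:,::-1].copy()
w=cv2.resize(g('wrist'),(400,300)); sd=cv2.resize(g('side')[110:230,270:430],(400,300),interpolation=cv2.INTER_CUBIC); sc=g('scene')
a=cv2.resize(sc,(400,300));b=cv2.resize(sc[210:384,195:400],(400,300),interpolation=cv2.INTER_CUBIC)
cv2.imwrite('pics/m6.png',np.vstack([np.hstack([w,sd]),np.hstack([a,b])]))
```

```text
store [-0.1354  0.1788  0.2646] F [0.8 0.3 1. ] M [ 0.13 -0.09 -0.03] z [-0.  0. -1.] w 0.0434 68.1
```

View pics/m6.png

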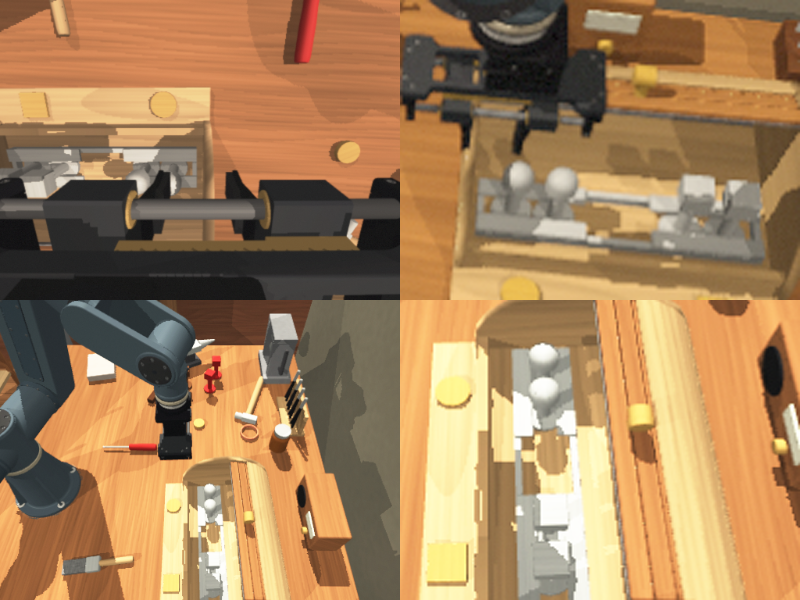

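All four stand in the rack. The side tile shows dome heads at (518,177) and (562,182) and flat heads at (697,185) and (743,190), and the bench things are unmoved. I'll work out their y values.

Run:
```python
from h import *
import pickle
cs=pickle.load(open('c6.pkl','rb'))
inv=lambda P:R.from_euler('z',-YAW).apply(P-O).round(4)
for n,z,u,v in [('d',.09,518,177),('d',.09,562,182),('f',.107,697,184),('f',.107,743,189)]: print(n,inv(atz(cs['side'],270+(u-400)/2.5,110+v/2.5,z)))
k=300/174
for n,z,u,v in [('d',.09,544,360),('d',.09,544,393),('f',.107,550,510),('f',.107,552,548)]: print(n,inv(atz(cs['scene'],195+(u-400)*205/400,210+(v-300)/k,z)))
# knob now: orange/yellow blob near expected
for j in (1.5,1.55,1.6):
    a=.349+j;P=S([-.16*np.cos(a),0,.03+.16*np.sin(a)]);print(j,P.round(4),proj(cs['scene'],P),proj(cs['side'],P))
print('seen scene',195+240*205/400,210+117/k,'side',270+244/2.5,110+77/2.5)
print(to([.6607,-.1704,.265]))
```

```text
d [-0.0508  0.1302  0.09  ]
d [-0.0517  0.0779  0.09  ]
f [-0.048  -0.0756  0.107 ]
f [-0.0487 -0.1278  0.107 ]
d [-0.0511  0.1245  0.09  ]
d [-0.0532  0.0759  0.09  ]
f [-0.0541 -0.0782  0.107 ]
f [-0.0541 -0.1195  0.107 ]
1.5 [ 0.6493 -0.1722  0.1838] [[320.1028702  278.93157228]] [[367.59086553 140.13121143]]
1.55 [ 0.6569 -0.1719  0.1815] [[323.79258547 279.26893699]] [[367.3139719  138.71372611]]
1.6 [ 0.6644 -0.1716  0.1787] [[327.37150094 279.67792088]] [[367.01137934 137.43045542]]
seen scene 318.0 277.86 side 367.6 140.8
[-1.879 -1.75  -0.01 ]
```

All four are within limits (|y| about 76 to 130 mm). Back to the knob to close the shutter.

>>> move_arm(
  moves="-0.46 -0.44 0 0 0 0 0.6; -0.916 -0.878 0 0 0 0 0.6; -0.916 -0.878 0 0 0 0 0.6",
)

```text
time: 68.55
position: [0.5636, -0.091, 0.2631]
tool_rot: [-0.021, 1.0, -0.001, 0.001]
ft_force: [-0.6, -0.4, 0.7]
grip_width: 0.0511
grip_force: 0.0
```

>>> move_arm(
  moves="-0.46 -0.44 0 0 0 0 0.6; -0.916 -0.878 0 0 0 0 0.6; -0.916 -0.878 0 0 0 0 0.6; -0.916 -0.878 0 0 0 0 0.6; -0.916 -0.878 0 0 0 0 0.6; -0.916 -0.878 0 0 0 0 0.6",
)

```text
time: 69.15
position: [0.6542, -0.1702, 0.2628]
tool_rot: [-0.022, 1.0, 0.001, -0.001]
ft_force: [0.6, -0.1, -0.3]
grip_width: 0.052
grip_force: 0.0
```

```bash
python3 -c "
from h import *
st();print(to([.656,-.171,.1825]),R.from_quat(robot.get_obs()['tool_rot']).as_matrix()[:,1])"
```

```text
store [0.0489 0.0018 0.2628] F [ 0.6 -0.1 -0.3] M [ 0.1  -0.06 -0.02] z [-0.002  0.001 -1.   ] w 0.052 69.15
[-0.02  -0.009  0.803] [-0.04351459  0.99905194  0.00130209]
```

>>> move_arm(
  moves="-0.01 -0.01 0.4 0 0 0 0.6; -0.01 -0.01 0.7 0 0 0 0.6; -0.01 -0.01 0.8 0 0 0 0.6; -0.01 -0.01 0.8 0 0 0 0.6; -0.01 -0.01 0.8 0 0 0 0.2; -0.01 -0.01 0.8 0 0 0 0.2; -0.01 -0.01 0.8 0 0 0 0.2; -0.01 -0.01 0.8 0 0 0 0.2; -0.01 -0.01 0.8 0 0 0 0.2",
  squeeze=25,
)

```text
time: 70.05
position: [0.6565, -0.1706, 0.185]
tool_rot: [-0.022, 1.0, 0.001, 0.001]
ft_force: [-0.8, 2.8, 3.1]
grip_width: 0.0235
grip_force: 25.0
```

Run:
```python
from h import *
st();o=robot.get_obs();s=R.from_euler('z',-YAW).apply(o['position']-O)
a0=1.88
for a in list(np.arange(1.78,.33,-.11))+[.349]: print(round(a,3),(-10*np.array([-.16*np.cos(a)+.16*np.cos(a0),.16*np.sin(a)-.16*np.sin(a0)])).round(3))
```

```text
store [0.0512 0.0013 0.185 ] F [-0.8  2.8  3.1] M [ 0.62  0.03 -0.01] z [ 0.001  0.001 -1.   ] w 0.0235 70.05
1.78 [ 0.155 -0.041]
1.67 [ 0.328 -0.068]
1.56 [ 0.504 -0.076]
1.45 [ 0.68  -0.064]
1.34 [ 0.853 -0.033]
1.23 [1.022 0.016]
1.12 [1.184 0.084]
1.01 [1.338 0.169]
0.9 [1.481 0.271]
0.79 [1.613 0.388]
0.68 [1.731 0.518]
0.57 [1.834 0.661]
0.46 [1.921 0.814]
0.35 [1.99  0.975]
0.349 [1.99  0.977]
```

>>> move_arm(
  moves="0.07 0 -0.02 0 0 0 0.2; 0.155 0 -0.041 0 0 0 0.2; 0.24 0 -0.058 0 0 0 0.2; 0.328 0 -0.068 0 0 0 0.2; 0.416 0 -0.074 0 0 0 0.2; 0.504 0 -0.076 0 0 0 0.2; 0.592 0 -0.072 0 0 0 0.2; 0.68 0 -0.064 0 0 0 0.2; 0.767 0 -0.05 0 0 0 0.2; 0.853 0 -0.033 0 0 0 0.2; 0.853 0 -0.033 0 0 0 0.2",
)

```text
time: 71.15
position: [0.5739, -0.1744, 0.1881]
tool_rot: [-0.021, 1.0, 0.0, 0.004]
ft_force: [6.0, 4.3, -1.4]
grip_width: 0.0235
grip_force: 25.0
```

>>> move_arm(
  moves="0.085 0 0.023 0 0 0 0.2; 0.169 0 0.049 0 0 0 0.2; 0.25 0 0.081 0 0 0 0.2; 0.331 0 0.117 0 0 0 0.2; 0.408 0 0.158 0 0 0 0.2; 0.485 0 0.202 0 0 0 0.2; 0.557 0 0.251 0 0 0 0.2; 0.628 0 0.304 0 0 0 0.2; 0.695 0 0.361 0 0 0 0.2; 0.76 0 0.421 0 0 0 0.2; 0.82 0 0.485 0 0 0 0.2; 0.878 0 0.551 0 0 0 0.2",
)

```text
time: 72.35
position: [0.4843, -0.1785, 0.1338]
tool_rot: [-0.022, 1.0, -0.0, 0.002]
ft_force: [1.2, 5.0, 9.0]
grip_width: 0.0237
grip_force: 25.0
```

>>> move_arm(
  moves="0.05 0 0.07 0 0 0 0.2; 0.103 0 0.143 0 0 0 0.2; 0.148 0 0.218 0 0 0 0.2; 0.19 0 0.296 0 0 0 0.2; 0.226 0 0.375 0 0 0 0.2; 0.259 0 0.457 0 0 0 0.2; 0.259 0 0.457 0 0 0 0.2; 0.259 0 0.457 0 0 0 0.2",
)

```text
time: 73.15
position: [0.4568, -0.1797, 0.0863]
tool_rot: [-0.022, 1.0, 0.0, -0.001]
ft_force: [-0.7, 1.8, -3.4]
grip_width: 0.0239
grip_force: 25.0
```

```bash
python3 -c "
from h import *
st()"
```

```text
store [-0.1488  0.0008  0.0863] F [-0.7  1.8 -3.4] M [ 0.32 -0.21  0.01] z [-0.001  0.001 -1.   ] w 0.0239 73.15
```

>>> move_arm(
  moves="0.01 0 0.03 0 0 0 0.2; 0.02 0 0.06 0 0 0 0.2; 0.02 0 0.08 0 0 0 0.2; 0.02 0 0.08 0 0 0 0.2; 0.02 0 0.08 0 0 0 0.2",
)

```text
time: 73.65
position: [0.457, -0.1798, 0.0826]
tool_rot: [-0.022, 1.0, -0.001, 0.002]
ft_force: [-1.4, 7.9, 32.6]
grip_width: 0.0241
grip_force: 25.0
```

```bash
python3 -c "
from h import *
st()"
```

```text
store [-0.1485  0.0007  0.0826] F [-1.4  7.9 32.6] M [1.62 0.18 0.11] z [ 0.005 -0.001 -1.   ] w 0.0241 73.65
```

Firm stop at 33 N, so the shutter is shut. Release and back off, then verify.

>>> move_arm(
  moves="-0.01 0 -0.04 0 0 0 0.2; -0.01 0 -0.04 0 0 0 0.6; -0.01 0 -0.04 0 0 0 0.6; -0.01 0 -0.04 0 0 0 0.6; -0.01 0 -0.04 0 0 0 0.6; -0.01 0 -0.3 0 0 0 0.6; -0.01 0 -0.6 0 0 0 0.6; -0.01 0 -1 0 0 0 0.6; -0.01 0 -1 0 0 0 0.6",
)

```text
time: 74.55
position: [0.459, -0.1821, 0.1825]
tool_rot: [-0.022, 1.0, -0.003, 0.004]
ft_force: [0.8, 0.3, -0.2]
grip_width: 0.0521
grip_force: 0.0
```

>>> move_arm(
  moves="0 0.3 -0.4 0 0 0 0.6; 0 0.6 -0.8 0 0 0 0.6; 0 1 -0.8 0 0 0 0.6; 0 1 -0.8 0 0 0 0.6; 0 1 -0.8 0 0 0 0.6; 0 1 -0.8 0 0 0 0.6",
)

```text
time: 75.15
position: [0.4518, -0.0809, 0.2576]
tool_rot: [-0.022, 1.0, 0.0, -0.001]
ft_force: [0.6, -0.6, 0.2]
grip_width: 0.0522
grip_force: 0.0
```

Run:
```python
from h import *
st()
for n in ('scene','side'):
    c=snap(n);im=cv2.cvtColor(c['image'],cv2.COLOR_RGB2HSV)
    for j in (0,.03,.06,.1): 
        a=.349+j;print(n,j,proj(c,S([-.16*np.cos(a),0,.03+.16*np.sin(a)])).round(1))
    u,v=proj(c,S([-.15,0,.085]))[0].astype(int)
    w=im[v-14:v+15,u-14:u+15];m=((w[...,0]>19)&(w[...,0]<32)&(w[...,1]>165)&(w[...,2]>120)).astype(np.uint8)
    nl,_,stt,cen=cv2.connectedComponentsWithStats(m)
    print([(stt[i,4],(cen[i]+[u-14,v-14]).round(1)) for i in range(1,nl) if stt[i,4]>8])
```

```text
store [-0.1495  0.0997  0.2576] F [ 0.6 -0.6  0.2] M [ 0.1  -0.04  0.02] z [-0.001  0.    -1.   ] w 0.0522 75.15
scene 0 [[226.1 298.7]]
scene 0.03 [[226.7 298. ]]
scene 0.06 [[227.4 297.3]]
scene 0.1 [[228.4 296.3]]
[]
side 0 [[361.8 214.7]]
side 0.03 [[362.1 213.3]]
side 0.06 [[362.4 212. ]]
side 0.1 [[362.9 210.1]]
[(np.int32(30), array([360.6, 212.2]))]
```

Run:
```python
from h import *
import pickle
c0=pickle.load(open('c0.pkl','rb'))['side'];c=snap('side')
for nm,k in (('start',c0),('now',c)):
    im=cv2.cvtColor(k['image'],cv2.COLOR_RGB2HSV)[196:228,345:380]
    for s,vv in ((165,120),(150,90),(140,60)):
        m=((im[...,0]>19)&(im[...,0]<32)&(im[...,1]>s)&(im[...,2]>vv)).astype(np.uint8)
        nl,_,stt,cen=cv2.connectedComponentsWithStats(m);i=1+np.argmax(stt[1:,4]);print(nm,s,stt[i],(cen[i]+[345,196]).round(1))
# template match
T=c0['image'][203:217,354:372]
r=cv2.matchTemplate(c['image'][190:235,340:385],T,cv2.TM_CCOEFF_NORMED);print(cv2.minMaxLoc(r),'start loc (14,13)')
```

```text
start 165 [14  9  9 10 60] [362.6 209.6]
start 150 [14  9  9 10 69] [362.8 209.7]
start 140 [14  9  9 10 69] [362.8 209.7]
now 165 [13 11  8 10 40] [360.6 212.7]
now 150 [13 11  8 10 43] [360.5 212.6]
now 140 [13 11  8 10 43] [360.5 212.6]
(-0.32034677267074585, 0.5907559394836426, (4, 10), (12, 14)) start loc (14,13)
```

The image check is marginal because the knob is partly in shadow. I'll press the knob gently down with closed fingertips to be sure it is shut.

```bash
python3 -c "
from h import *
print(to(S([-.150,0,.17])))"
```

```text
[ 0.004 -0.995  0.877]
```

>>> move_arm(
  moves="0 -0.5 0.2 0 0 0 0; 0 -0.995 0.5 0 0 0 0; 0 -0.995 0.88 0 0 0 0; 0 -0.995 0.88 0 0 0 0; 0 -0.995 0.88 0 0 0 0; 0 -0.995 0.88 0 0 0 0; 0 -0.995 0.88 0 0 0 0",
)

```text
time: 76.0
position: [0.4572, -0.1793, 0.1725]
tool_rot: [-0.023, 1.0, -0.001, 0.002]
ft_force: [1.0, 0.6, -0.3]
grip_width: 0.0053
grip_force: 0.0
```

>>> move_arm(
  moves="0 0 0.2 0 0 0 0; 0 0 0.4 0 0 0 0; 0 0 0.5 0 0 0 0; 0 0 0.54 0 0 0 0; 0 0 0.57 0 0 0 0; 0 0 0.57 0 0 0 0",
)

```text
time: 76.6
position: [0.4566, -0.1796, 0.1139]
tool_rot: [-0.022, 1.0, -0.0, 0.0]
ft_force: [-1.1, 0.2, -0.4]
grip_width: 0.0004
grip_force: 0.0
```

```bash
python3 -c "
from h import *
st()"
```

```text
store [-0.1489  0.0009  0.1139] F [-1.1  0.2 -0.4] M [ 0.12 -0.05 -0.  ] z [ 0.001 -0.001 -1.   ] w 0.0004 76.6
```

>>> move_arm(
  moves="0 0 0.02 0 0 0 0; 0 0 0.04 0 0 0 0; 0 0 0.06 0 0 0 0; 0 0 0.08 0 0 0 0; 0 0 0.08 0 0 0 0; 0 0 0.08 0 0 0 0",
)

```text
time: 77.2
position: [0.4562, -0.1799, 0.1085]
tool_rot: [-0.022, 1.0, -0.001, 0.0]
ft_force: [-5.8, 1.7, 26.5]
grip_width: 0.0006
grip_force: 13.4
```

```bash
python3 -c "
from h import *
st()"
```

```text
store [-0.1493  0.0006  0.1085] F [-5.8  1.7 26.5] M [ 0.46  0.9  -0.02] z [ 0.001 -0.001 -1.   ] w 0.0006 77.2
```

Resistance of 26 N came at z=0.1085, and 0.1087 is expected when fully shut. Confirmed. Retreat and hand in.

>>> move_arm(
  moves="0 0 -0.2 0 0 0 0; 0 0 -0.5 0 0 0 0; 0 0 -1 0 0 0 0; 0 0 -1 0 0 0 0; 0 0 -1 0 0 0 0; 0 0 -1 0 0 0 0",
)

```text
time: 77.8
position: [0.4555, -0.1791, 0.2046]
tool_rot: [-0.022, 1.0, 0.001, -0.001]
ft_force: [0.2, -0.2, -0.0]
grip_width: 0.0005
grip_force: 0.0
```

```bash
python3 -c "
from h import *
st();print(robot.hand_in())"
```

```text
store [-0.15    0.0015  0.2046] F [ 0.2 -0.2 -0. ] M [ 0.07 -0.03 -0.01] z [-0.002  0.001 -1.   ] w 0.0005 77.8
the job is handed in; nothing more can be done
None
```

All four stakes are in the rack, domes on the round-plate side and flats on the square-plate side; the shutter is pressed fully shut and the job was handed in at about 78 s, but no verdict came back.

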